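Hang the dipping pail by its bail on the latched drain hook

TASK

The small steel dipping pail has been rinsed and must drip off: swing up its bail, which lies folded down against the pail, until it stands upright while the pail is still on the bench, then hang the pail by the notch in the middle of the bail on the hook of the drain stand. Push the bail right past the hook's spring latch so that the latch snaps shut above it and the pail hangs level and still over the black tray, touching neither tray nor bench. Keep the pail from tipping on the way, and leave the stand's tray, the wash bottle, the jar and the coil box where they are.

Things in the scene. Friction and masses are not known exactly. Their poses are not given: they have to be found in the camera images.
- pail: tapered stainless pail with drain holes and a layer of brass fittings fixed in it, 0.46 kg in all (varies by a fifth): 110 high, outer radius 46 at the foot and 60 at the rim (rolled edge 63). Origin: centre of its underside; z up through the mouth; y is the line through the two bail ears. The folded bail lies on its -x side, which is turned to the robot's right.
- bail (a joint): hinge of the swing bail, axis along the pail's y, 106 mm above the pail's underside (4 below the rim). 0 = upright over the mouth; +1.55 = folded flat, crown on the pail's -x side; -1.55 = flat on the +x side. Stiff (about 0.026 N m): the bail stays where it is left. Legs 132 apart.
- bail_notch (a point): middle of the notch in the bail's crown, centre of the wire. The bail is round steel wire of 6 diameter; its crown is a straight bar along the pail's y, 70 from the hinge line, 47 to either side of the middle; within 13 of the middle it steps out to 79 (flat, 16 wide): the notch. z points away from the hinge, y along the crown. Upright it is 75 above the rim.
- bail_crown_left (a point): centre of the wire in the middle of the straight crown on the pail's +y side of the notch, 31 from the middle, 70 from the hinge line: 32 mm of straight wire to grip. Folded, it leaves about 7 mm to the pail's rim, too little for a finger inside, but it is free from outside and below. Axes as bail_notch.
- bail_crown_right (a point): the same on the pail's -y side of the notch.
- stand: fixed drain stand: grey base plate 198x130x6, a 22 mm square post 112 mm behind (+x of) the hook's seat, 297 high, and from it a bent steel rod of 9 diameter that comes forward and ends in a deep hook open to the top, tip to the front (-x). Origin: on the bench right under the hook's seat; x points from hook to post, z up.
- hook_seat (a point): centre of the bail's wire when seated in the bottom of the hook, 245 above the bench; axes of the stand. From it: the throat is 23 wide inside (x -11.5 to +11), the hook's underside is at z -12, the tip's top at x -21, z +39, the rod to the post runs at z +41 (top +46) from x +20 back. The rod is 9 thick in y: fingers on the crown beside the notch clear it.
- latch (a joint): spring latch: a tongue 30 long, 8.5 wide, pivoted at x +14.5, z +38 from the seat, its free end inside the tip at x -13, z +25, closing the throat. 0 = shut, 0.85 = fully down. It takes a push of 6 to 14 N straight down (least at the tip), more than the pail's weight, and springs shut above the wire about 10 mm above the seat.
- drip_tray: black tray 247 x 177 x 24 lying on the stand's base plate under the hook. Origin: centre of its underside.
- wash_bottle: white wash bottle with red cap and bent spout, 61x82x168, a bystander. Origin: centre of its underside.
- screw_jar: clear screw jar with blue lid, 50 wide, 58 high, a bystander. Origin: centre of its underside.
- coil_box: clear plastic box with a flat copper coil in it, 61x92x22, a bystander. Origin: centre of its underside.
There are look-alikes about, which are no part of the job. Of the things that look like the pail, the larger one is meant.

How it is judged:
By the outcome, as a careful person would: the job done as asked, in the order asked, and still so for the second after the job is handed in, with the robot touching nothing.
It also fails if it takes over 67 s, if anything falls off the work surface, if the arm or the gripper's body presses on something with over 40 N, if the wrist force passes 120 N, or if a joint passes its speed limit or range.

ROBOT

A 6-joint arm with a two-finger parallel gripper is mounted at the origin on a cart in front of the work surface, level with it; the furniture and walls round the work are solid. World frame = base frame: x ahead of the robot, y to its left, z up, the work surface at z = 0. Lengths are in m, angles in rad, forces in N, time in s.
With the tool pointing down it reaches from about 0.225 to 0.725 m from the base axis. Payload 3.1 kg.
Tool frame: the origin (TCP) lies at the centre of the arm's flange, where the gripper is bolted on; the fingertips stand 173 mm ahead of it and the grasp point (between the pads) lies 155 mm ahead of it; z points along the fingers, y is the line along which they close (so a half turn about z gives the same grasp; the last joint's range is limited). The gripper opens to 85 mm and grips with 20 to 120 N. Pads are 22 mm wide; open, the fingers measure 114 mm over their backs; the gripper's body (76 mm by 85 mm) begins 54 mm behind the grasp point. The pads swing forward as they close: fully open they stand 13 mm farther back than shut.
Start: joints at [-0.128, 0.048, 0.099, 1.622, 0, 1.443], TCP at [0.525, -0, 0.405] pointing down, gripper open.
Joint ranges: [-2.91, 2.91], [-0.99, 1.94], [-1.21, 1.42], [-2.12, 2.29], [-1.49, 1.47], [-3.14, 3.14]. Speed limits (rad/s): [2.79, 2.79, 3.14, 3.14, 3.14, 3.14].

INTERFACE

Orientations are given as a 3x3 rotation matrix whose columns are the frame's x, y, z axes.
In Python, from plant import env gives the robot as it stands. The module is installed in compiled form; this text tells all that it offers.
- The arm moves only by the tool move_arm, never from a script. Its argument "increments" is a list of rows, each a list of 7 numbers: the shift along the tool's x, y, z normalised to -1 to 1, where 1 is 80 cm, then the turn, a rotation vector about the tool's x, y, z normalised to -1 to 1, where 1 is 180 degrees, then the finger opening in mm, from 0 to 85.4. A call has exactly 10 rows; each row is the pose to reach, as a shift and turn from the pose commanded when the call began, along the tool's axes at that moment, turning the shorter way round; what a row does not reach only later rows make up. A row lasts 1/10 s, in which the tool goes at most 50 mm and 8.59 degrees, less where a joint would pass 70% of its speed; a pose out of reach is approached as far as the arm can. A call with a number of a shift or a turn outside -1 to 1 is refused whole. A call with a gripper value outside its range is refused whole. The fingers move at their own pace and stop on an object; "grip_force" is the grip in N (left out, the last holds). Time passes only in rows, so rows that repeat a pose let the fingers close, or fill a call up. It gives the time, the measured TCP pose, the force, the opening and the grip force at its end, in the units of the state.
- env.read_state(): the state, without advancing time (a new reading comes with each control period).
- env.snapshot(name): name is "scene" or "side" or "wrist"; returns a dict with "color" (384x512x3 uint8, red, green, blue), "fx", "fy", "cx", "cy" (pixels), "k1" (the pictures are not rectified: a ray, as slopes to the right and down, at radius r is drawn at 1 + k1 r^2 times it, then the intrinsics apply), "origin" and "orientation" of the camera in the world. Camera axes: x right, y down, z forward; pixel columns grow to the right and rows downward; lengths in m; the calibration is good to about 2 mm. A picture is of the moment at which its call begins. There is no depth.
- env.hand_in(): hands the job in; it is judged then, once.
The state is a dict: "time": time; "qpos": joint angles; "qd": joint speeds; "joint_efforts": joint torques, N m; "eef_pos": TCP position; "tool_rot": TCP orientation; "ft_force": force on the tool from outside, world axes, zero at the start; "torque": the same for the moment, N m; "gripper_width": finger opening in m; "finger_force": force on a finger pad.
Only numpy, scipy, OpenCV 4.12 (cv2) and the standard library are available. Lean on these libraries where they do the work, as an engineer would, in place of code of your own. Each camera call takes 0.05 s, during which the arm holds its last target. There are 200 camera calls.

## Working session

There is one attempt and no reset: what is moved stays moved. The work goes in short steps, Python scripts to look and compute and a tool call to move; the robot and the scene stay as the last step left them, time stands still between calls to the robot, and variables do not carry over. Pictures are saved under pics/ and viewed, at most 10 in all, crops included, and the job is handed in when it is done.

Besides the shell and the picture viewer there is one more tool, called after "Emit:" by a JSON object that holds its "name" and its "arguments", one argument or row to a line. move_arm: Moves the arm, as the interface text tells. Scaled input: -1 to 1 covers 80 cm each way for a shift and 180 degrees each way for a turn. Its arguments: {"type":"object","properties":{"increments":{"type":"array","items":{"type":"array","items":{"type":"number"}}},"grip_force":{"type":"number"}},"required":["increments"]}

```bash
mkdir -p pics
cat > h.py <<'E'
import numpy as np, cv2
from plant import env
def snap(n,f):
    s=env.snapshot(n); cv2.imwrite('pics/%s.png'%f,s['color'][:,:,::-1]); np.save('pics/%s.npy'%f,s,allow_pickle=True); return s
def load(f): return np.load('pics/%s.npy'%f,allow_pickle=True).item()
def ray(s,u,v):
    K=np.array([[s['fx'],0,s['cx']],[0,s['fy'],s['cy']],[0,0,1]])
    a=cv2.undistortPoints(np.array([[[u,v]]],float),K,np.array([s['k1'],0,0,0,0.]))[0,0]
    d=np.array(s['orientation'])@np.array([a[0],a[1],1]); return np.array(s['origin']),d/np.linalg.norm(d)
def plane(s,u,v,z):
    o,d=ray(s,u,v); return o+d*(z-o[2])/d[2]
def tri(s1,p1,s2,p2):
    o1,d1=ray(s1,*p1);o2,d2=ray(s2,*p2)
    t=np.linalg.lstsq(np.c_[d1,-d2],o2-o1,rcond=None)[0]
    a=o1+t[0]*d1;b=o2+t[1]*d2; return (a+b)/2,np.linalg.norm(a-b)
def proj(s,P):
    R=np.array(s['orientation']);c=R.T@(np.array(P)-s['origin']);a=c[:2]/c[2];a=a*(1+s['k1']*(a@a))
    return a*[s['fx'],s['fy']]+[s['cx'],s['cy']]
E
python3 - <<'E'
from h import *
ims=[]
for n in("scene","side","wrist"):
    s=snap(n,n+'0'); print(n,s['origin'],np.round(s['orientation'],3).tolist(),s['fx'],s['k1'])
    ims.append(s['color'])
st=env.read_state();print(st['time'],st['eef_pos'],np.round(st['tool_rot'],3).tolist())
E
```

```text
scene [0.2648727  0.80530567 0.84744652] [[-0.882, -0.328, 0.339], [-0.472, 0.587, -0.658], [0.017, -0.74, -0.672]] 363.18577540891494 -0.10784495056857085
side [ 0.54632209 -0.73954881  0.9792189 ] [[1.0, -0.007, 0.018], [-0.018, -0.664, 0.747], [0.007, -0.748, -0.664]] 474.1402988551382 -0.18970557742763536
wrist [0.52521822 0.07406922 0.37326942] [[1.0, 0.001, -0.002], [0.001, -0.957, -0.289], [-0.003, 0.289, -0.957]] 307.46652106537607 0.024520214572961427
0.15 [5.24835432e-01 5.80686440e-06 4.03765827e-01] [[-0.0, 1.0, -0.002], [1.0, 0.0, 0.0], [0.0, -0.002, -1.0]]
```

View pics/scene0.png

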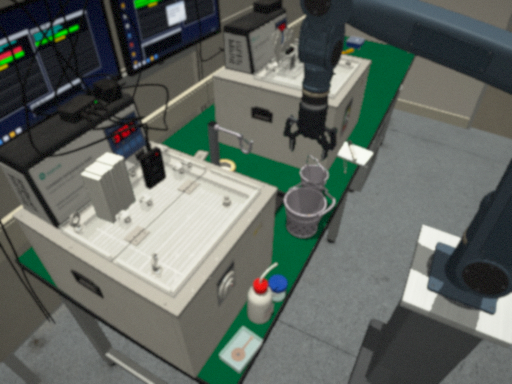

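View pics/side0.png

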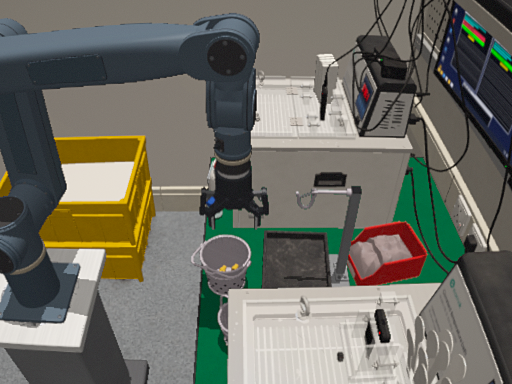

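View pics/wrist0.png

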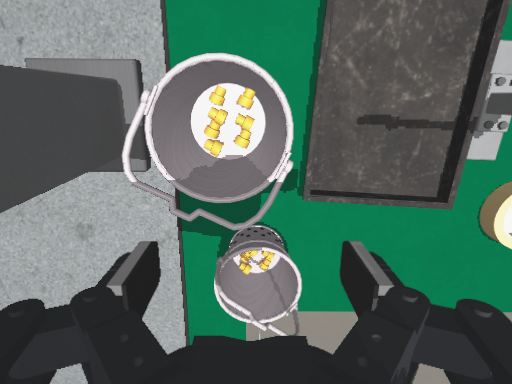

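Wrist view: the large pail has its rim centred near (220,128), its ears at (148,100) and (285,168), and its bail folded toward the bottom, with the notch near (192,213). The small look-alike is at (258,285). Side view: the pail rim is near (226,253), the hook near (305,197), and the tray near (295,262).

Run:
```python
from h import *
w=load('wrist0')['color'];s=load('side0')['color']
a=cv2.resize(w[60:260,110:310],(600,600),interpolation=cv2.INTER_CUBIC)[:, :, ::-1]
b=cv2.resize(s[170:320,185:385],None,fx=4,fy=4,interpolation=cv2.INTER_CUBIC)[:, :, ::-1]
cv2.imwrite('pics/cw.png',a); cv2.imwrite('pics/cs.png',b)
```

```text
(no output)
```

View pics/cw.png

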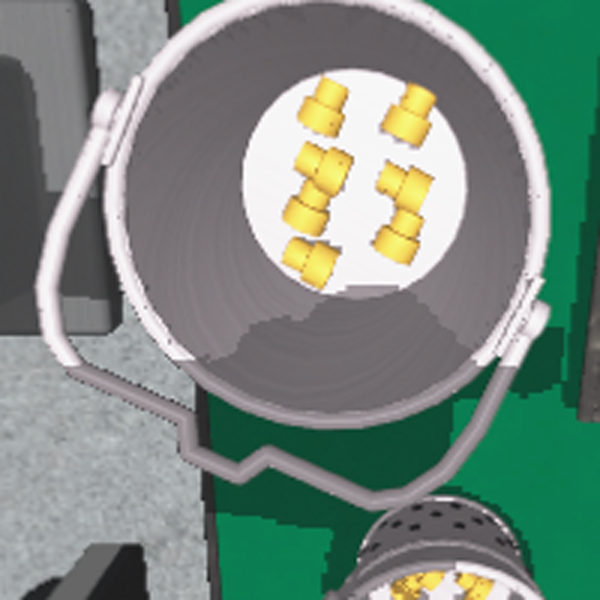

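View pics/cs.png

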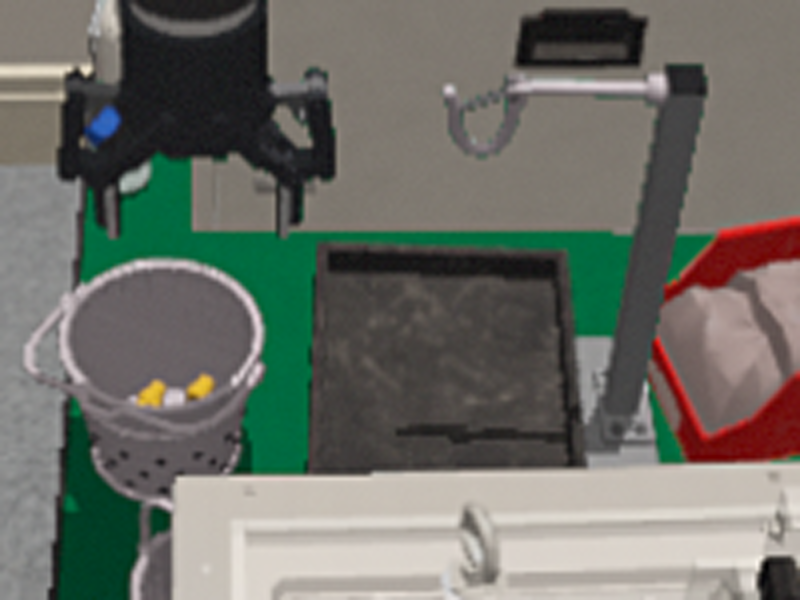

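Wrist crop: crown ends at (70,370) and (375,503), notch flat at about (212,465), ears at (105,110) and (538,320). Side crop: rim centre (163,333), hook bottom (483,140), tip (450,90), post top (685,80).

Run:
```python
from h import *
w=load('wrist0');s=load('side0');c=load('scene0')
W=lambda x,y:(110+x/3-.33,60+y/3-.33); S=lambda x,y:(185+x/4-.37,170+y/4-.37)
r=lambda a:np.round(a,4)
for n,p,z in[('notch',(212,465),.106),('cl',(128,394),.106),('cr',(321,479),.106),('endl',(70,370),.106),('endr',(375,503),.106),('earl',(105,110),.106),('earr',(538,320),.106)]:
    print(n,r(plane(w,*W(*p),z)))
rim=[(105,215),(550,205),(340,428),(155,60),(490,60),(180,350)]
P=np.array([plane(w,*W(*p),.108)[:2] for p in rim])
A=np.c_[2*P,np.ones(len(P))];x=np.linalg.lstsq(A,(P**2).sum(1),rcond=None)[0];print('rim w',x[:2],np.sqrt(x[2]+x[:2]@x[:2]))
rim=[(62,335),(265,335),(163,259),(90,280),(240,285),(163,406),(80,370),(245,380)]
P=np.array([plane(s,*S(*p),.108)[:2] for p in rim])
A=np.c_[2*P,np.ones(len(P))];x=np.linalg.lstsq(A,(P**2).sum(1),rcond=None)[0];print('rim s',x[:2],np.sqrt(x[2]+x[:2]@x[:2]))
print('ear tri',tri(w,W(105,110),s,S(68,300)),tri(w,W(538,320),s,S(257,373)))
for n,p,z in[('tray tl',(318,245),.03),('tray tr',(565,252),.03),('seat',(483,152),.233),('tip',(450,87),.284),('rod start',(515,85),.288),('posttop l',(668,68),.297),('posttop r',(705,68),.297)]:
    print(n,r(plane(s,*S(*p),z)))
i=c['color'];cv2.imwrite('pics/cc.png',cv2.resize(i[100:260,190:350],(640,640),interpolation=cv2.INTER_CUBIC)[:600,:,::-1])
print(env.read_state()['qpos'])
```

```text
notch [ 0.46   -0.0332  0.106 ]
cl [ 0.436  -0.0101  0.106 ]
cr [ 0.4937 -0.0379  0.106 ]
endl [ 0.4194 -0.0026  0.106 ]
endr [ 0.5104 -0.046   0.106 ]
earl [0.4373 0.0723 0.106 ]
earr [0.5595 0.013  0.106 ]
rim w [0.49882865 0.04310636] 0.062286328482224346
rim s [0.50027871 0.04538956] 0.06187305600013102
ear tri (array([0.43855156, 0.07212202, 0.10709153]), np.float64(0.0016746035356999713)) (array([0.55835743, 0.01270461, 0.10498663]), np.float64(0.0025719288479652707))
tray tl [0.6022 0.1944 0.03  ]
tray tr [0.7758 0.1851 0.03  ]
seat [0.6893 0.0694 0.233 ]
tip [0.6663 0.0684 0.284 ]
rod start [0.7025 0.0651 0.288 ]
posttop l [0.7894 0.0687 0.297 ]
posttop r [0.8108 0.0686 0.297 ]
[-1.27805729e-01  4.85894585e-02  9.79271306e-02  1.62199972e+00
  1.93453496e-06  1.44295983e+00]
```

View pics/cc.png

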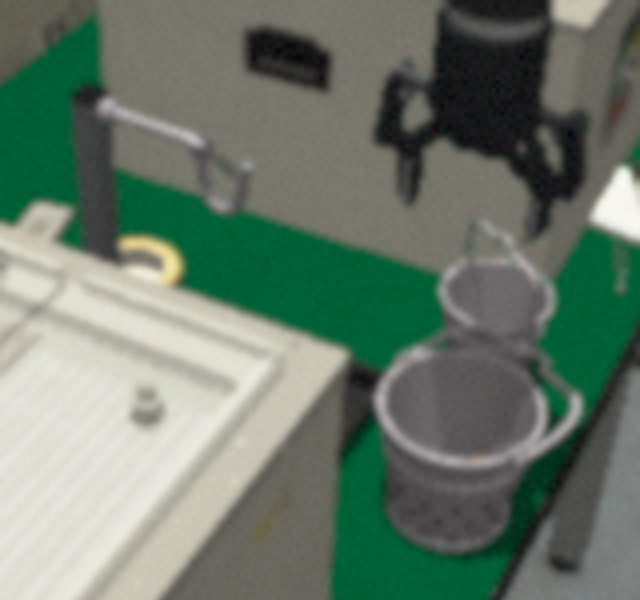

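Scene crop: hook bottom about (225,213), tip (247,163), post top (88,92). Next I triangulate the stand and work out the pre-push pose.

```bash
cat >> h.py <<'E'
from scipy.spatial.transform import Rotation as Ro
C=np.array([.4985,.0425,0]); XP=np.array([.444,.896,0]); YP=np.array([-.896,.444,0]); Z=np.array([0,0,1.])
def pt(x,y,z): return C+x*XP+y*YP+z*Z
def rot(y,z):
    y=y/np.linalg.norm(y);z=z/np.linalg.norm(z); return np.c_[np.cross(y,z),y,z]
CMD=None
def inc(p,R,p0=None,R0=None):
    st=env.read_state(); p0=np.array(st['eef_pos']) if p0 is None else p0; R0=np.array(st['tool_rot']) if R0 is None else R0
    d=R0.T@(np.array(p)-p0)/.8; v=Ro.from_matrix(R0.T@R).as_rotvec()/np.pi
    return np.round(d,4).tolist(),np.round(v,4).tolist(), 'rows>=',round(max(np.linalg.norm(d)*16,np.linalg.norm(v)*180/8.59),1)
E
python3 - <<'E'
from h import *
s=load('side0');c=load('scene0');w=load('wrist0')
S=lambda x,y:(185+x/4-.37,170+y/4-.37); K=lambda x,y:(190+x/4-.37,100+y/4-.37)
for n,a,b in[('hook bottom',(483,150),(225,213)),('tip top',(450,87),(247,160)),('post top c',(687,72),(90,92)),('rod at post',(655,88),(105,106)),('rod front',(515,84),(203,142))]:
    print(n,*tri(s,S(*a),c,K(*b)))
print('box',tri(s,S(175,478),w,(245,312)))
n=(XP+Z)/2**.5; d=(XP-Z)/2**.5
R=rot(n,d); wire=pt(-.07,.031,.106)
# open: tips at 160 from TCP, pad inner face 42.5 from axis on -n side; wire 7 from tip
tcp=wire-n*.003+n*.0425 -d*(.160-.007)
pre=tcp-.03*n-.07*d   # back off
print(wire,tcp,pre); print(R.round(3).tolist())
print(inc(pre,R),inc(tcp,R,pre,R))
E
```

```text
hook bottom [0.68751069 0.06888928 0.23404532] 0.003527499483018578
tip top [0.66719149 0.06853888 0.28442023] 0.0020659417254810125
post top c [0.79952653 0.06446156 0.29761275] 0.00011412989749639905
rod at post [0.78482334 0.06395279 0.28819968] 0.005727332029557198
rod front [0.70335679 0.06744632 0.28710412] 0.0011864972339443159
box (array([ 0.5158785 , -0.10339006,  0.15258712]), np.float64(0.00981759895235185))
[ 0.439644 -0.006456  0.106   ] [ 0.40401006 -0.07836593  0.24211806] [ 0.37261452 -0.1417227   0.27040233]
[[-0.896, 0.314, 0.314], [0.444, 0.634, 0.634], [0.0, 0.707, -0.707]]
([-0.1772, -0.19, 0.167], [-0.2237, 0.1382, -0.3346], 'rows>=', np.float64(8.9)) ([-0.0, 0.0375, 0.0875], [0.0, 0.0, -0.0], 'rows>=', np.float64(1.5))
```

Emit:
{"name": "move_arm", "arguments": {
  "increments": [
    [-0.177,-0.19,0.167,-0.2237,0.1382,-0.3346,85],
    [-0.177,-0.19,0.167,-0.2237,0.1382,-0.3346,85],
    [-0.177,-0.19,0.167,-0.2237,0.1382,-0.3346,85],
    [-0.177,-0.19,0.167,-0.2237,0.1382,-0.3346,85],
    [-0.177,-0.19,0.167,-0.2237,0.1382,-0.3346,85],
    [-0.177,-0.19,0.167,-0.2237,0.1382,-0.3346,85],
    [-0.177,-0.19,0.167,-0.2237,0.1382,-0.3346,85],
    [-0.177,-0.19,0.167,-0.2237,0.1382,-0.3346,85],
    [-0.177,-0.19,0.167,-0.2237,0.1382,-0.3346,85],
    [-0.177,-0.19,0.167,-0.2237,0.1382,-0.3346,85]
  ]
}}

```text
time: 1.15
eef_pos: [0.3727, -0.142, 0.2702]
tool_rot: [[-0.897, 0.312, 0.314], [0.443, 0.632, 0.636], [-0.0, 0.709, -0.705]]
ft_force: [0.3, 0.3, 0.1]
gripper_width: 0.0848
finger_force: 0.0
```

Run:
```python
from h import *
s=snap('wrist','w1');st=env.read_state();print(st['time'],st['eef_pos'],np.round(st['tool_rot'],3).tolist(),np.round(st['qpos'],4).tolist())
for n,p in[('notch',(-.079,0,.106)),('cl',(-.07,.031,.106)),('endl',(-.07,.047,.106)),('earl',(0,.066,.106)),('seat',None)]:
    if p: print(n,proj(s,pt(*p)).round(1))
n=(XP+Z)/2**.5; d=(XP-Z)/2**.5;R=rot(n,d)
tcp=pt(-.07,.031,.106)+n*.0395-d*.153
print(inc(tcp-.03*n-.07*d,R))
cv2.imwrite('pics/w1b.png',cv2.resize(s['color'],(768,576))[:,:,::-1])
```

```text
1.2 [ 0.37274791 -0.14205531  0.27006745] [[-0.896, 0.313, 0.314], [0.443, 0.632, 0.636], [0.0, 0.709, -0.705]] [-0.7831, -0.1449, -0.4503, 1.5753, 0.7371, -0.4445]
notch [224.7 256. ]
cl [234.  209.6]
endl [233.6 186.6]
earl [299.  145.6]
([0.0003, 0.0005, -0.0001], [0.0009, -0.0002, 0.0002], 'rows>=', np.float64(0.0))
```

View pics/w1b.png

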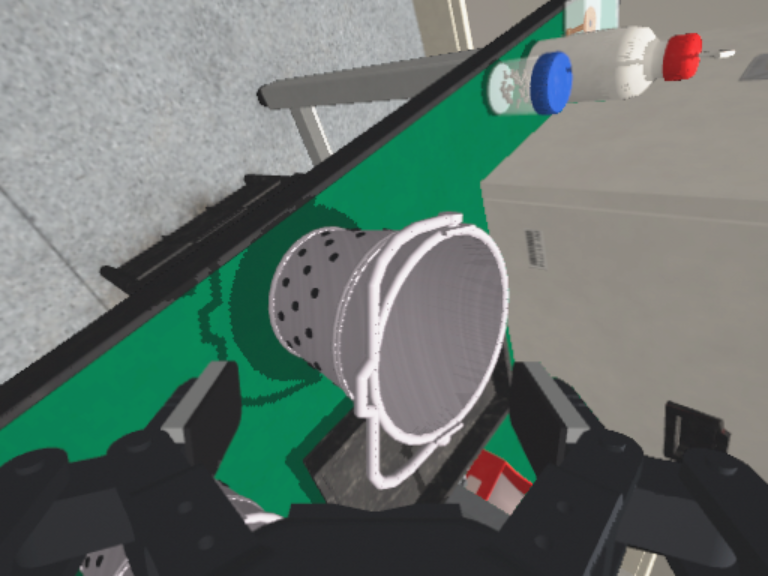

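The view shows the wire about 16 px inward or higher than predicted: notch (241,263), left crown (251,207). I'll triangulate it against the first wrist view.

Run:
```python
from h import *
w=load('wrist0');v=load('w1')
W=lambda x,y:(110+x/3-.33,60+y/3-.33);V=lambda x,y:(x/1.5-.17,y/1.5-.17)
def loc(p): return np.round([(p-C)@XP,(p-C)@YP,p[2]],4)
for n,a,b in[('notch',(212,465),(361,396)),('endl',(70,370),(375,272)),('endr',(375,503),(376,483)),('stepL',(185,418),(376,360)),('stepR',(268,455),(372,416)),('earL',(105,110),(460,219)),('earR',(538,320),(458,428))]:
    p,e=tri(w,W(*a),v,V(*b));print(n,p.round(4),loc(p),round(e,4))
```

```text
notch [ 0.4637 -0.0275  0.1207] [-7.820e-02  1.000e-04  1.207e-01] 0.0005
endl [0.4227 0.0031 0.1188] [-0.069   0.0504  0.1188] 0.0053
endr [ 0.5118 -0.0407  0.1207] [-0.0686 -0.0488  0.1207] 0.0026
stepL [ 0.4564 -0.0129  0.1199] [-0.0684  0.0131  0.1199] 0.0001
stepR [ 0.4802 -0.0258  0.1187] [-0.0693 -0.0139  0.1187] 0.0018
earL [0.4393 0.0725 0.1125] [0.0006 0.0663 0.1125] 0.0004
earR [0.5561 0.0186 0.1164] [ 0.0042 -0.0622  0.1164] 0.0074
```

Run:
```python
from h import *
v=load('w1');st=env.read_state();R0=np.array(st['tool_rot']);p0=np.array(st['eef_pos'])
for t in(.150,.160,.173):
  print(t,[proj(v,p0+R0@np.array([x,y,t])).round(1).tolist() for x in(-.011,.011) for y in(-.0425,.0425)])
n=(XP+Z)/2**.5; d=(XP-Z)/2**.5;R=rot(n,d)
wire=pt(-.069,.031,.118)
tcp=wire+n*.0395-d*(.160-.008)
a=tcp-.008*n
print(inc(a-.06*d,R),inc(a,R)); print(inc(a+.035*Z,R,a,R))
print(tcp+n*.1)
```

```text
0.15 [[153.2, 291.1], [342.7, 291.1], [148.7, 246.7], [347.1, 246.8]]
0.16 [[159.5, 278.3], [336.6, 278.3], [155.6, 236.4], [340.4, 236.5]]
0.173 [[166.5, 263.9], [329.8, 264.0], [163.2, 224.9], [333.0, 225.0]]
([0.0003, 0.0395, 0.0041], [0.0009, -0.0002, 0.0002], 'rows>=', np.float64(0.6)) ([0.0002, 0.0393, 0.079], [0.0009, -0.0002, 0.0002], 'rows>=', np.float64(1.4))
([0.0, 0.0309, -0.0309], [0.0, 0.0, -0.0], 'rows>=', np.float64(0.7))
[ 0.43616356 -0.0134796   0.32412163]
```

Emit:
{"name": "move_arm", "arguments": {
  "increments": [
    [0,0.039,0.004,0.0009,0,0,85],
    [0,0.039,0.004,0.0009,0,0,85],
    [0,0.039,0.025,0.0009,0,0,85],
    [0,0.039,0.045,0.0009,0,0,85],
    [0,0.039,0.065,0.0009,0,0,85],
    [0,0.039,0.08,0.0009,0,0,85],
    [0,0.039,0.08,0.0009,0,0,85],
    [0,0.039,0.08,0.0009,0,0,85],
    [0,0.039,0.08,0.0009,0,0,85],
    [0,0.039,0.08,0.0009,0,0,85]
  ]
}}

```text
time: 2.2
eef_pos: [0.4031, -0.0819, 0.2485]
tool_rot: [[-0.896, 0.314, 0.315], [0.445, 0.636, 0.631], [-0.003, 0.705, -0.709]]
ft_force: [0.5, -0.1, -0.8]
gripper_width: 0.0852
finger_force: 0.0
```

Run:
```python
from h import *
s=snap('wrist','w2');st=env.read_state();print(st['time'],st['eef_pos'],np.round(st['ft_force'],2),st['finger_force'],np.round(st['qpos'],4).tolist())
z=snap('side','s2')
a=cv2.resize(s['color'],(660,495));b=cv2.resize(z['color'][200:300,180:280],(600,600),interpolation=2)
cv2.imwrite('pics/w2b.png',cv2.resize(s['color'],(768,576))[:,:,::-1])
```

```text
2.25 [ 0.40306237 -0.08184558  0.2484575 ] [-0.13 -0.33  0.1 ] 0.0 [-0.6153, -0.1944, -0.5279, 1.3867, 0.7714, -0.2163]
```

View pics/w2b.png

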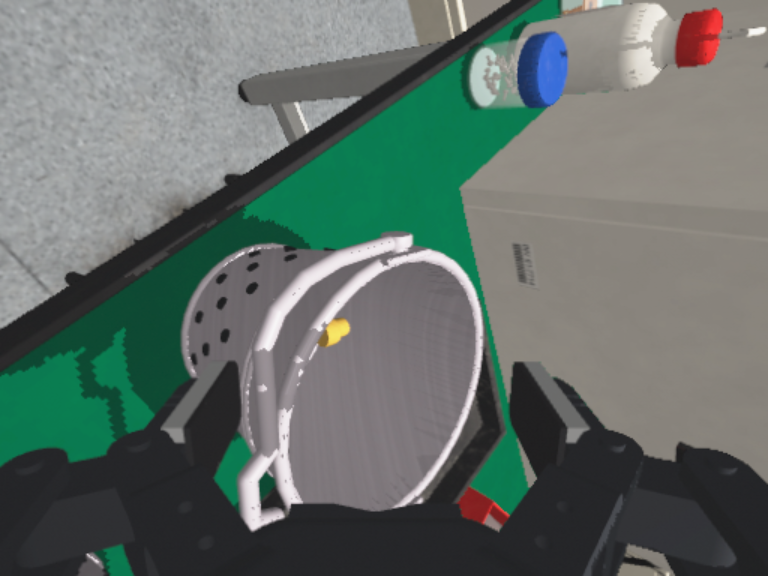

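The outer pad is outside the wire and below it, with nothing touching. Now I swing the bail up along its arc.

Emit:
{"name": "move_arm", "arguments": {
  "increments": [
    [0,0.01,0,0,0,0,85],
    [0,0.0165,-0.003,0,0,0,85],
    [0,0.0225,-0.0065,0,0,0,85],
    [0,0.031,-0.0095,0,0,0,85],
    [0,0.04,-0.012,0,0,0,85],
    [0,0.05,-0.014,0,0,0,85],
    [0,0.06,-0.014,0,0,0,85],
    [0,0.072,-0.012,0,0,0,85],
    [0,0.085,-0.008,0,0,0,85],
    [0,0.095,-0.003,0,0,0,85]
  ]
}}

```text
time: 3.3
eef_pos: [0.4264, -0.0337, 0.3041]
tool_rot: [[-0.896, 0.313, 0.315], [0.444, 0.635, 0.632], [-0.002, 0.706, -0.708]]
ft_force: [-0.7, -1.3, -0.7]
gripper_width: 0.0851
finger_force: 0.2
```

Emit:
{"name": "move_arm", "arguments": {
  "increments": [
    [0,0.008,0.004,0,0,0,85],
    [0,0.014,0.007,0,0,0,85],
    [0,0.018,0.01,0,0,0,85],
    [0,0.021,0.013,0,0,0,85],
    [0,0.023,0.014,0,0,0,85],
    [0,0.023,0.014,0,0,0,85],
    [0,0.023,0.014,0,0,0,85],
    [0,0.023,0.014,0,0,0,85],
    [0,0.023,0.014,0,0,0,85],
    [0,0.023,0.014,0,0,0,85]
  ]
}}

```text
time: 4.3
eef_pos: [0.4353, -0.0158, 0.3083]
tool_rot: [[-0.896, 0.314, 0.314], [0.444, 0.635, 0.632], [-0.002, 0.706, -0.709]]
ft_force: [-0.0, 0.3, -0.0]
gripper_width: 0.0848
finger_force: 0.1
```

Run:
```python
from h import *
s=snap('wrist','w3');st=env.read_state();print(st['time'],st['eef_pos'],np.round(st['ft_force'],2),st['finger_force'],np.round(st['qpos'],4).tolist())
z=snap('side','s3')
a=cv2.resize(s['color'],(800,600))[:,:,::-1].copy()
b=cv2.resize(z['color'][190:290,185:285],(300,300),interpolation=2)[:,:,::-1]
a[:300,:300]=b
cv2.imwrite('pics/w3b.png',a)
```

```text
4.35 [ 0.43530519 -0.01586334  0.30834064] [ 0.38 -0.41 -0.04] 0.08192503591999412 [-0.4298, -0.2691, -0.4649, 1.3429, 0.7826, 0.0431]
```

View pics/w3b.png

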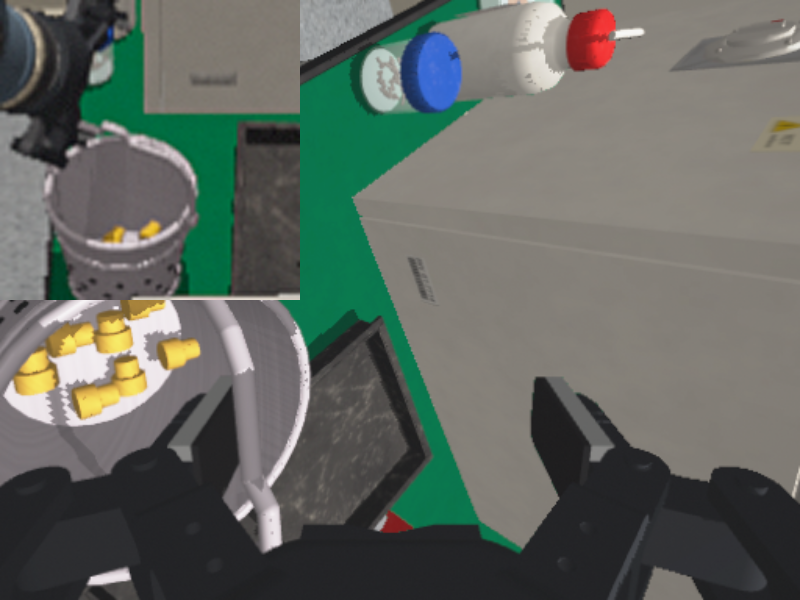

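The bail now stands up, with the wire on the outer pad, and the pail has not moved. Next I fit a small kinematic model from the logged poses to check reach at the hook, and I check the bail's angle.

```bash
cat > kin.py <<'E'
import numpy as np
from scipy.optimize import least_squares
from scipy.spatial.transform import Rotation as Ro
Ry=lambda a:Ro.from_euler('y',a).as_matrix();Rz=lambda a:Ro.from_euler('z',a).as_matrix();Rx=lambda a:Ro.from_euler('x',a).as_matrix()
D=[([-1.27805729e-01,4.85894585e-02,9.79271306e-02,1.62199972,0,1.44295983],[.524835,0,.403766]),
([-0.7831,-0.1449,-0.4503,1.5753,0.7371,-0.4445],[.372748,-.142055,.270067]),
([-0.6153,-0.1944,-0.5279,1.3867,0.7714,-0.2163],[.403062,-.081846,.248458]),
([-0.4298,-0.2691,-0.4649,1.3429,0.7826,0.0431],[.435305,-.015863,.308341])]
S=[-1,1] # q3 sign, q5 sign
def fk(q,k,s5=1):
    dy,h,L1x,L1z,L2x,L2z,l4,l5=k
    A=Rz(q[0]);B=A@Ry(q[1]);Cc=B@Ry(-q[2]);Dd=Cc@Ry(q[3]);E=Dd@Rz(s5*q[4])
    p=A@[0,dy,h]+B@[L1x,0,L1z]+Cc@[L2x,0,L2z]+Dd@[l4,0,0]+E@[l5,0,0]
    return p,E,Dd
def fit(s5):
    f=lambda k:np.concatenate([fk(q,k,s5)[0]-p for q,p in D]+[1e-3*(np.array(k)-k0)])
    k0=np.array([.067,.2,0,.3,.3,0,.1,.1]); r=least_squares(f,k0); return r.x,np.abs(r.fun[:12]).max()
E
python3 - <<'E'
from kin import *
from h import *
for s5 in(1,-1):
    k,e=fit(s5);print(s5,k.round(4),e,fk(D[3][0],k,s5)[1][:,0].round(3))
st=env.read_state();R=np.array(st['tool_rot']);p=np.array(st['eef_pos'])
for t in(.142,.150): 
    q=p+R@np.array([0,-.0395,t])-C;print(np.round([q@XP,q@YP,q[2]-.106],4))
E
```

```text
1 [0.0669 0.2243 0.     0.3886 0.5039 0.0229 0.1145 0.1419] 1.141126583545371e-05 [ 0.315  0.632 -0.709]
-1 [ 6.720e-02  2.160e-01  1.334e-01  3.639e-01  3.704e-01 -3.000e-04
  3.280e-01 -1.413e-01] 0.006092515534509901 [-0.273 -0.65  -0.709]
[-0.0082  0.0305  0.0738]
[-0.0025  0.0305  0.0682]
```

```bash
cat >> kin.py <<'E'
K,_=fit(1)
LO=np.array([-2.91,-.99,-1.21,-2.12,-1.49,-3.14]);HI=np.array([2.91,1.94,1.42,2.29,1.47,3.14])
R3=np.array([[-0.896,.314,.314],[.444,.635,.632],[-.002,.706,-.709]])
M=(fk(D[3][0],K)[1]@Rx(-D[3][0][5])).T@R3, (fk(D[3][0],K)[1]@Rx(D[3][0][5])).T@R3
R0=np.array([[0,1,0],[1,0,0],[0,0,-1.]])
sg,MM=min(((s,m) for s,m in((-1,M[0]),(1,M[1]))),key=lambda t:np.abs(fk(D[0][0],K)[1]@Rx(t[0]*D[0][0][5])@t[1]-R0).max())
def FK(q):
    p,E,_=fk(q,K); return p,E@Rx(sg*q[5])@MM
def IK(p,R,q0):
    f=lambda q:np.r_[(FK(q)[0]-p)*10,(FK(q)[1]-R).ravel()]
    q0=np.clip(q0,LO+.01,HI-.01); r=least_squares(f,q0,bounds=(LO,HI)); return r.x,np.abs(r.fun).max()
E
cat >> h.py <<'E'
SEAT=np.array([.688,.0683,.245]); a_=np.radians(-2); XS=np.array([np.cos(a_),np.sin(a_),0]); YS=np.array([-np.sin(a_),np.cos(a_),0])
def grip(notch,X,Y,phi,g=.160,lift=0,side=1):
    z=-side*np.sin(phi)*Y-np.cos(phi)*Z; wire=notch+side*.031*Y-.009*Z
    return wire-g*z+lift*Z, rot(X,z)
E
python3 - <<'E'
from kin import *
from h import *
print('M',sg,np.abs(FK(D[0][0])[1]-R0).max(),np.abs(FK(D[1][0])[1]-rot(XP+Z,XP-Z)).max())
qc=np.array(env.read_state()['qpos'])
for deg in(0,15,25,35):
    q=qc
    for n,nt,X,Y in[('pregrip',pt(0,0,.235),XP,YP),('grip',pt(0,0,.185),XP,YP),('lift',pt(0,0,.30),XP,YP),('front',SEAT+Z*.0525-.09*XS,XS,YS),('over',SEAT+.0525*Z,XS,YS),('seat',SEAT,XS,YS)]:
        p,R=grip(nt,X,Y,np.radians(deg)); q,e=IK(p,R,q); print(deg,n,p.round(3),q.round(2),'err %.4f'%e)
E
```

```text
M 1 0.001898317941408457 0.0025820421552250616
0 pregrip [0.471 0.056 0.386] [-0.02 -0.09 -0.07  1.59 -0.    0.44] err 0.0004
0 grip [0.471 0.056 0.336] [-0.02 -0.09 -0.17  1.49 -0.    0.44] err 0.0004
0 lift [0.471 0.056 0.451] [-0.02 -0.07  0.08  1.72 -0.    0.44] err 0.0004
0 front [0.599 0.102 0.448] [ 0.06  0.29  0.46  1.74 -0.    1.66] err 0.0004
0 over [0.689 0.099 0.448] [ 0.05  0.58  0.85  1.84 -0.    1.65] err 0.0004
0 seat [0.689 0.099 0.396] [ 0.05  0.53  0.67  1.71 -0.    1.65] err 0.0004
15 pregrip [0.434 0.075 0.381] [ 0.06 -0.32 -0.3   1.37 -0.13  0.51] err 0.0004
15 grip [0.434 0.075 0.331] [ 0.06 -0.33 -0.4   1.27 -0.13  0.51] err 0.0004
15 lift [0.434 0.075 0.446] [ 0.06 -0.3  -0.15  1.49 -0.13  0.51] err 0.0004
15 front [0.601 0.144 0.443] [ 0.18  0.36  0.53  1.8  -0.26  1.8 ] err 0.0004
15 over [0.691 0.141 0.443] [ 0.16  0.67  0.95  1.91 -0.26  1.77] err 0.0004
15 seat [0.691 0.141 0.391] [ 0.16  0.61  0.76  1.77 -0.26  1.77] err 0.0004
25 pregrip [0.41  0.086 0.371] [ 0.13 -0.47 -0.45  1.23 -0.24  0.54] err 0.0005
25 grip [0.41  0.086 0.321] [ 0.13 -0.48 -0.55  1.13 -0.24  0.54] err 0.0005
25 lift [0.41  0.086 0.436] [ 0.13 -0.45 -0.3   1.35 -0.24  0.54] err 0.0005
25 front [0.601 0.17  0.434] [ 0.26  0.43  0.58  1.86 -0.42  1.89] err 0.0005
25 over [0.691 0.167 0.434] [ 0.22  0.75  1.04  1.98 -0.42  1.86] err 0.0005
25 seat [0.691 0.167 0.381] [ 0.22  0.68  0.83  1.84 -0.42  1.86] err 0.0005
35 pregrip [0.388 0.097 0.357] [ 0.2  -0.61 -0.6   1.08 -0.36  0.57] err 0.0005
35 grip [0.388 0.097 0.307] [ 0.2  -0.61 -0.7   0.98 -0.36  0.57] err 0.0005
35 lift [0.388 0.097 0.422] [ 0.2  -0.59 -0.45  1.2  -0.36  0.57] err 0.0005
35 front [0.602 0.194 0.42 ] [ 0.33  0.52  0.64  1.94 -0.57  2.  ] err 0.0005
35 over [0.692 0.191 0.42 ] [ 0.28  0.85  1.14  2.08 -0.58  1.95] err 0.0005
35 seat [0.692 0.191 0.367] [ 0.28  0.78  0.92  1.93 -0.58  1.95] err 0.0005
```

Run:
```python
from h import *
p,R=grip(pt(0,0,.245),XP,YP,np.radians(20)); print(p,inc(p,R))
p2,R=grip(pt(0,0,.185),XP,YP,np.radians(20)); print(inc(p2,R,p,R))
```

```text
[0.42169199 0.08056111 0.38635082] ([0.0686, 0.14, 0.0016], [0.2467, -0.1048, -0.0434], 'rows>=', np.float64(5.7))
([0.0257, 0.0, 0.0705], [0.0, 0.0, 0.0], 'rows>=', np.float64(1.2))
```

Emit:
{"name": "move_arm", "arguments": {
  "increments": [
    [0,-0.008,-0.005,0,0,0,85],
    [0,-0.006,-0.0625,0,0,0,85],
    [0.02,0.05,-0.0625,0.05,-0.02,-0.01,85],
    [0.04,0.1,-0.06,0.1,-0.042,-0.017,80],
    [0.0686,0.14,-0.05,0.148,-0.063,-0.026,75],
    [0.0686,0.14,-0.03,0.197,-0.084,-0.035,70],
    [0.0686,0.14,0.0016,0.2467,-0.1048,-0.0434,70],
    [0.0686,0.14,0.0016,0.2467,-0.1048,-0.0434,70],
    [0.0686,0.14,0.0016,0.2467,-0.1048,-0.0434,70],
    [0.0686,0.14,0.0016,0.2467,-0.1048,-0.0434,70]
  ]
}}

```text
time: 5.4
eef_pos: [0.4217, 0.0807, 0.3863]
tool_rot: [[-0.843, 0.443, 0.306], [0.417, 0.897, -0.149], [-0.341, 0.002, -0.94]]
ft_force: [0.6, -0.3, 1.1]
gripper_width: 0.07
finger_force: 0.0
```

Run:
```python
from h import *
s=snap('wrist','w4');st=env.read_state();print(st['time'],st['eef_pos'],np.round(st['ft_force'],2))
z=snap('side','s4')
p,R=grip(pt(0,0,.245),XP,YP,np.radians(20)); print(inc(p,R))
for n,q in[('notch',(0,0,.185)),('endl',(0,.047,.176)),('endr',(0,-.047,.176)),('stepL',(0,.013,.176)),('earl',(0,.066,.106)),('earr',(0,-.066,.106))]: print(n,proj(s,pt(*q)).round(),proj(z,pt(*q)).round(1))
a=cv2.resize(s['color'],(800,600))[:,:,::-1].copy()
a[:300,:300]=cv2.resize(z['color'][190:290,185:285],(300,300),interpolation=2)[:,:,::-1]
cv2.imwrite('pics/w4b.png',a)
```

```text
5.45 [0.42172842 0.08027257 0.3865668 ] [0.16 0.05 0.01]
([0.0005, 0.0006, 0.0003], [0.0004, -0.0001, -0.0004], 'rows>=', np.float64(0.0))
notch [248. 229.] [223.8 231. ]
endl [248. 161.] [206.6 227.5]
endr [248. 264.] [241.8 240. ]
stepL [248. 205.] [219.1 232. ]
earl [248.  90.] [201.7 244.9]
earr [248. 221.] [249.1 262.4]
```

View pics/w4b.png

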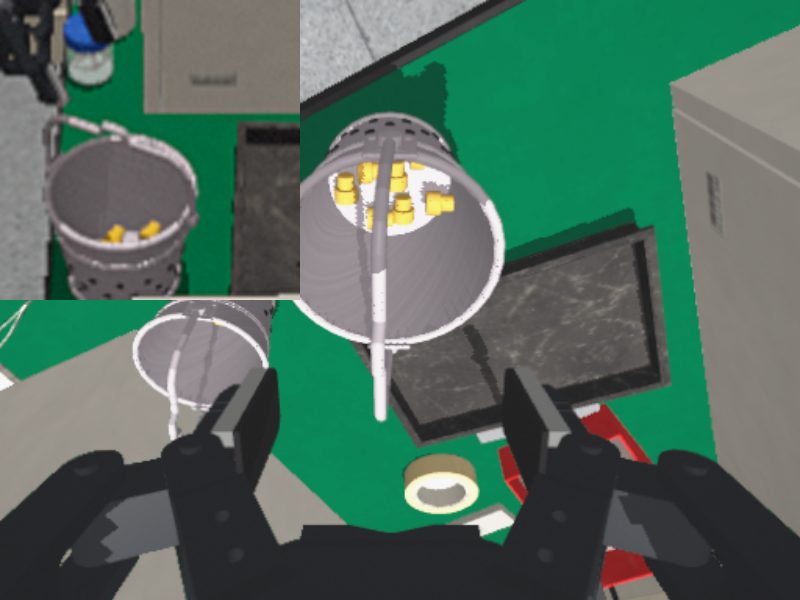

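The wire lies between the fingers and within 3° of upright (crown end at (378,415), ear line at col 387). Now I descend and grip.

Emit:
{"name": "move_arm", "arguments": {
  "increments": [
    [0.012,0,0.035,0,0,0,70],
    [0.0257,0,0.0705,0,0,0,60],
    [0.0257,0,0.0705,0,0,0,40],
    [0.0257,0,0.0705,0,0,0,25],
    [0.0257,0,0.0705,0,0,0,15],
    [0.0257,0,0.0705,0,0,0,10],
    [0.0257,0,0.0705,0,0,0,0],
    [0.0257,0,0.0705,0,0,0,0],
    [0.0257,0,0.0705,0,0,0,0],
    [0.0257,0,0.0705,0,0,0,0]
  ],
  "grip_force": 110
}}

```text
time: 6.5
eef_pos: [0.4224, 0.0807, 0.329]
tool_rot: [[-0.84, 0.444, 0.311], [0.417, 0.896, -0.152], [-0.346, 0.002, -0.938]]
ft_force: [-2.0, 0.3, 4.8]
gripper_width: 0.0019
finger_force: 93.3
```

Run:
```python
from h import *
st=env.read_state();print(st['time'],st['eef_pos'],np.round(st['ft_force'],2),np.round(st['torque'],3),st['gripper_width'],st['finger_force'])
p,R=grip(pt(0,0,.185),XP,YP,np.radians(20)); print(inc(p,R)); print((np.array(st['tool_rot']).T@Z).round(4))
```

```text
6.5 [0.42240369 0.08069252 0.32900814] [-1.99  0.32  4.77] [-0.06   0.262 -0.13 ] 0.0019329841650232717 93.32563161849976
([0.0018, -0.0005, 0.0029], [0.0006, 0.0014, -0.0001], 'rows>=', np.float64(0.1))
[-0.3463  0.0021 -0.9381]
```

Run:
```python
from h import *
s=snap('wrist','w5');z=snap('side','s5')
a=cv2.resize(s['color'],(800,600))[:,:,::-1].copy()
a[:300,:300]=cv2.resize(z['color'][190:290,185:285],(300,300),interpolation=2)[:,:,::-1]
cv2.imwrite('pics/w5b.png',a)
```

```text
(no output)
```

View pics/w5b.png

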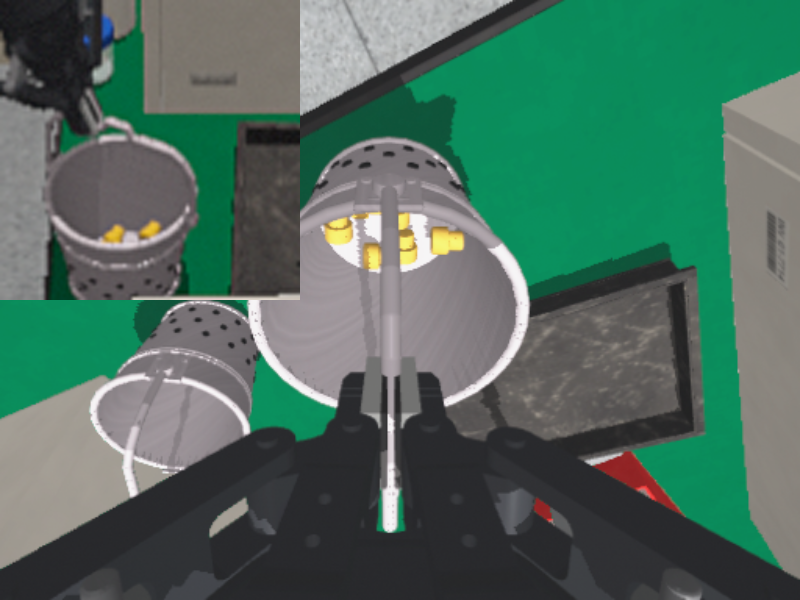

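The crown wire is held between the pads beside the notch, and the bail is upright. I've gone one over the picture limit (11 views, not 10), so I'll use numbers only from here. Lifting gently.

Emit:
{"name": "move_arm", "arguments": {
  "increments": [
    [-0.003,0,-0.008,0,0,0,0],
    [-0.006,0,-0.016,0,0,0,0],
    [-0.011,0,-0.03,0,0,0,0],
    [-0.017,0,-0.046,0,0,0,0],
    [-0.024,0,-0.065,0,0,0,0],
    [-0.031,0,-0.084,0,0,0,0],
    [-0.038,0,-0.103,0,0,0,0],
    [-0.044,0,-0.119,0,0,0,0],
    [-0.048,0,-0.13,0,0,0,0],
    [-0.05,0,-0.135,0,0,0,0]
  ],
  "grip_force": 120
}}

```text
time: 7.6
eef_pos: [0.4224, 0.0804, 0.4433]
tool_rot: [[-0.841, 0.444, 0.309], [0.417, 0.896, -0.151], [-0.344, 0.001, -0.939]]
ft_force: [-0.0, 0.2, -4.6]
gripper_width: 0.0023
finger_force: 92.6
```

Run:
```python
from h import *
st=env.read_state();print(st['time'],st['eef_pos'],np.round(st['ft_force'],2),np.round(st['torque'],3),st['gripper_width'],st['finger_force'])
s=snap('side','s6');w=snap('wrist','w6')
# rim ellipse: light pixels near predicted rim
off=np.array(st['eef_pos'])-grip(pt(0,0,.185),XP,YP,np.radians(20))[0]; print('lift',off)
for nm,v,f in(('side',s,load('s4')),('wrist',w,None)):
    c=pt(0,0,.108)+off; print(nm,'rim centre exp',proj(v,c).round(1),'notch',proj(v,pt(0,0,.185)+off).round(1),'ears',proj(v,pt(0,.066,.106)+off).round(1),proj(v,pt(0,-.066,.106)+off).round(1),'foot',proj(v,pt(0,0,0)+off).round(1))
# brass centroid
for v,n in((s,'side'),(w,'wrist')):
    h=cv2.cvtColor(v['color'],cv2.COLOR_RGB2HSV);m=cv2.inRange(h,(18,140,120),(32,255,255));nn,l,stt,ce=cv2.connectedComponentsWithStats(m)
    print(n,[(stt[i].tolist(),ce[i].round().tolist()) for i in range(1,nn) if stt[i,4]>8])
```

```text
7.6 [0.42243634 0.08035616 0.44327831] [-0.04  0.24 -4.63] [ 0.29   0.618 -0.072] 0.002290408874479816 92.59263753890991
lift [ 0.00074435 -0.00020495  0.11692749]
side rim centre exp [223.6 218.8] notch [222.4 193.4] ears [198.7 210.9] [249.5 228.3] foot [225.1 250.6]
wrist rim centre exp [248.5 210.5] notch [248.2 311. ] ears [248.3 123.2] [248.6 268.2] foot [248.7 138.4]
side [([468, 35, 6, 7, 19], [471.0, 38.0]), ([500, 62, 8, 9, 29], [504.0, 66.0]), ([438, 66, 5, 9, 23], [440.0, 70.0]), ([35, 136, 119, 144, 7674], [100.0, 203.0]), ([23, 138, 10, 7, 41], [27.0, 141.0]), ([141, 176, 2, 9, 10], [142.0, 180.0]), ([148, 214, 3, 15, 24], [149.0, 222.0]), ([145, 236, 3, 5, 11], [146.0, 238.0])]
wrist [([255, 135, 12, 32, 252], [260.0, 152.0]), ([227, 136, 9, 2, 14], [231.0, 137.0]), ([208, 139, 18, 15, 202], [217.0, 146.0]), ([277, 143, 20, 18, 215], [285.0, 151.0]), ([233, 154, 10, 16, 129], [237.0, 161.0]), ([148, 174, 12, 8, 50], [153.0, 178.0])]
```

Run:
```python
from h import *
for n in('w5','w6'):
    v=load(n);h=cv2.cvtColor(v['color'],cv2.COLOR_RGB2HSV);m=cv2.inRange(h,(18,140,120),(32,255,255));nn,l,stt,ce=cv2.connectedComponentsWithStats(m)
    print(n,[(stt[i].tolist(),ce[i].round(1).tolist()) for i in range(1,nn) if stt[i,4]>40])
p,R=grip(SEAT+.0525*Z-.10*XS,XS,YS,np.radians(20)); st=env.read_state()
# commanded pose now vs measured assumed equal
print(p,inc(p,R)); 
p2,R=grip(SEAT+.0525*Z-.003*XS,XS,YS,np.radians(20)); print(inc(p2,R,p,R))
```

```text
w5 [([255, 136, 12, 32, 153], [261.0, 151.7]), ([208, 139, 17, 16, 143], [216.9, 147.0]), ([276, 145, 20, 15, 144], [285.1, 150.2]), ([233, 156, 10, 16, 112], [236.9, 162.3])]
w6 [([255, 135, 12, 32, 252], [259.9, 151.7]), ([208, 139, 18, 15, 202], [216.8, 146.3]), ([277, 143, 20, 18, 215], [285.1, 150.8]), ([233, 154, 10, 16, 129], [237.1, 161.1]), ([148, 174, 12, 8, 50], [153.1, 177.6])]
[0.59105261 0.15746095 0.43885082] ([-0.1358, 0.1799, 0.0543], [0.1251, 0.0001, 0.3426], 'rows>=', np.float64(7.6))
([-0.0, 0.1212, 0.0], [0.0, 0.0, 0.0], 'rows>=', np.float64(1.9))
```

The pail stayed level in the lift (brass pieces unmoved relative to the tool). Now the first half of the transfer.

Emit:
{"name": "move_arm", "arguments": {
  "increments": [
    [-0.003,0.004,0.001,0.003,0,0.008,0],
    [-0.008,0.011,0.003,0.008,0,0.021,0],
    [-0.015,0.02,0.006,0.014,0,0.038,0],
    [-0.022,0.029,0.009,0.02,0,0.055,0],
    [-0.03,0.04,0.012,0.028,0,0.076,0],
    [-0.038,0.05,0.015,0.035,0,0.096,0],
    [-0.045,0.06,0.018,0.042,0,0.114,0],
    [-0.051,0.068,0.0205,0.047,0,0.129,0],
    [-0.056,0.074,0.0223,0.0515,0,0.141,0],
    [-0.0585,0.0775,0.0234,0.0539,0,0.1476,0]
  ]
}}

```text
time: 8.7
eef_pos: [0.4954, 0.1139, 0.4385]
tool_rot: [[-0.544, 0.816, 0.195], [0.767, 0.578, -0.279], [-0.341, -0.002, -0.94]]
ft_force: [0.0, 0.5, -5.0]
gripper_width: 0.002
finger_force: 92.5
```

Run:
```python
from h import *
st=env.read_state();print(st['eef_pos'],np.round(st['ft_force'],2),np.round(st['torque'],3))
p,R=grip(SEAT+.0525*Z-.10*XS,XS,YS,np.radians(20));print(inc(p,R))
```

```text
[0.49537402 0.11386424 0.43849069] [ 0.03  0.47 -4.98] [0.599 0.511 0.002]
([-0.0235, 0.1291, 0.0077], [0.0702, -0.0002, 0.1952], 'rows>=', np.float64(4.3))
```

Emit:
{"name": "move_arm", "arguments": {
  "increments": [
    [-0.0007,0.0039,0.0002,0.0021,0,0.0059,0],
    [-0.002,0.0103,0.0006,0.0056,0,0.0156,0],
    [-0.004,0.022,0.0013,0.0119,0,0.0332,0],
    [-0.0071,0.0387,0.0023,0.021,0,0.0586,0],
    [-0.0108,0.0594,0.0035,0.0323,0,0.0898,0],
    [-0.0146,0.08,0.0048,0.0435,0,0.121,0],
    [-0.018,0.0994,0.0059,0.054,0,0.1503,0],
    [-0.021,0.115,0.0069,0.0625,0,0.1737,0],
    [-0.023,0.125,0.0075,0.068,0,0.189,0],
    [-0.0235,0.1291,0.0077,0.0702,0,0.1952,0]
  ]
}}

```text
time: 9.7
eef_pos: [0.5916, 0.1575, 0.4396]
tool_rot: [[0.034, 0.999, -0.01], [0.939, -0.035, -0.341], [-0.341, 0.002, -0.94]]
ft_force: [0.5, 0.1, -4.2]
gripper_width: 0.0021
finger_force: 92.5
```

Run:
```python
from h import *
st=env.read_state();print(st['time'],st['eef_pos'],np.round(st['ft_force'],2),np.round(st['torque'],3))
p,R=grip(SEAT+.0525*Z-.10*XS,XS,YS,np.radians(20));print(inc(p,R))
s=snap('side','s7');w=snap('wrist','w7')
v=w;h=cv2.cvtColor(v['color'],cv2.COLOR_RGB2HSV);m=cv2.inRange(h,(18,140,120),(32,255,255));nn,l,stt,ce=cv2.connectedComponentsWithStats(m)
print([(stt[i].tolist(),ce[i].round(1).tolist()) for i in range(1,nn) if stt[i,4]>40])
N=SEAT+.0525*Z-.10*XS
print('side: notch',proj(s,N).round(1),'hook tip',proj(s,SEAT-.021*XS+.039*Z).round(1),'seat',proj(s,SEAT).round(1))
print('wrist: hook tip',proj(w,SEAT-.021*XS+.039*Z).round(1),'seat',proj(w,SEAT).round(1),'post',proj(w,SEAT+.112*XS+.052*Z).round(1))
# bright thin things in side crop around the notch/hook
g=cv2.cvtColor(s['color'],cv2.COLOR_RGB2GRAY)
for r in range(180,216,3): print(r,' '.join('%3d'%x for x in g[r,250:330:2]))
```

```text
9.7 [0.59163394 0.15754155 0.43959818] [ 0.5   0.1  -4.23] [ 0.774  0.026 -0.045]
([0.0002, -0.0007, 0.0009], [0.0005, -0.0003, -0.0004], 'rows>=', np.float64(0.0))
[([255, 135, 12, 32, 279], [259.9, 152.1]), ([208, 138, 18, 16, 226], [217.2, 146.0]), ([277, 143, 20, 18, 256], [285.5, 151.3]), ([233, 154, 10, 16, 132], [238.2, 161.3])]
side: notch [262.6 186. ] hook tip [297.4 191.2] seat [305.3 204.1]
wrist: hook tip [392.5 288.7] seat [402.5 236.5] post [678.3 315. ]
180 121 122 121 124  21 138  71  92 115  25 127 122 120 122 123 121 120 120 121 118 120 120 122 122 122 119 121 121 122 120 120 122  69  23  22  30  33  35  33  34
183 121 121 122 121  39 133 110 125 113  38 123 121 121 122 123 122 122 121 122 118 118 121 120 121 121 121 120 120 120 120 121 123  37  16  50  70  65  65  72  71
186 121 119 122 120 122 105 199 161 106 122 120 120 120 122 121 122 120 120 120 121 121 121 120 122 121 121 120 121 119 122 120 119  59  47  45  45  47  47  45  44
189 120 121 120 120 120 117 170 143 123 121 123 121 121 119 122 123 121 122 121 122 121 121 121 119 120 120 122 121 119 121 117 123 13
[... 641 characters left out ...]
 123  94  90 104 121 122 121 121 121 121 121
204  92  93  94  95  93  91 180 125  94  96  96  95  96  94  94  94  92 173 174 117 123 122 121 122  88  93 121 122 122 117  95  94 124 120 121 120 119 118 120 120
207  90  90  93  92  94  89 184 119  94  95  96  96  94  95  93  94  94  89 200 133 121 121 122 123 124 105  96 112 117  96 108 124 122 121 119 120 120 121 121 121
210  93  92  93  92  92  91 147  95  97  97  96  98  94  93  95  93  96  95 120 182 118 123 122 122 121 121 122 120 120 123 124 123 120 120 121 121 122 123 122 122
213  93  93  93  90  90  89 150  98  96  95  97  96  95  96  94  93  96  91 112 199 117 121 121 121 121 121 122 121 122 121 123 121 121 121 120 121 121 121 122 121
```

Run:
```python
from h import *
w=load('w7');s=load('s7')
N=SEAT+.0525*Z-.10*XS; st=env.read_state()
p,R=grip(N,XS,YS,np.radians(20)); N=N+np.array(st['eef_pos'])-p
c0=N-.185*Z
for nm,v in(('w',w),('s',s)):
    g=cv2.GaussianBlur(cv2.cvtColor(v['color'],cv2.COLOR_RGB2GRAY),(3,3),0).astype(float)
    pts=[];
    for th in np.radians(np.arange(0,360,15)):
        u=np.cos(th)*XS+np.sin(th)*YS
        rr=np.arange(.050,.075,.0005); pr=np.array([proj(v,c0+.107*Z+r*u) for r in rr])
        if pr.min()<1 or pr[:,0].max()>510 or pr[:,1].max()>382: continue
        val=cv2.remap(g.astype(np.float32),pr[:,0].astype(np.float32)[None],pr[:,1].astype(np.float32)[None],1)[0]
        k=val.argmax(); pts.append((int(np.degrees(th)),round(rr[k]*1e3,1),int(val[k])))
    print(nm,pts)
g=cv2.cvtColor(w['color'],cv2.COLOR_RGB2GRAY)
print('tip'); 
for r in range(264,306,3): print(r,' '.join('%3d'%x for x in g[r,376:420:2]))
```

```text
w [(0, np.float64(60.5), 238), (14, np.float64(61.5), 239), (29, np.float64(63.5), 188), (45, np.float64(63.0), 151), (59, np.float64(55.5), 228), (75, np.float64(58.5), 241), (90, np.float64(51.0), 125), (105, np.float64(50.0), 239), (119, np.float64(63.5), 155), (135, np.float64(63.0), 152), (150, np.float64(62.0), 151), (165, np.float64(61.0), 239), (180, np.float64(59.5), 239), (195, np.float64(58.5), 238), (210, np.float64(57.0), 237), (225, np.float64(55.5), 238), (239, np.float64(54.5), 240), (255, np.float64(50.0), 94), (270, np.float64(63.5), 187), (285, np.float64(58.0), 107), (300, np.float64(73.5), 156), (315, np.float64(56.5), 238), (330, np.float64(58.0), 237), (345, np.float64(59.0), 238)]
s [(0, np.float64(61.0), 182), (14, np.float64(61.5), 187), (29, np.float64(61.0), 141), (45, np.float64(65.0), 120), (59, np.float64(63.5), 121), (75, np.float64(74.5), 120), (90, np.float64(57.5), 173), (105, np.float64(74.5), 119), (119, np.float64(74.5), 119), (135, np.float64(72.0), 120), (150, np.float64(63.0), 124), (165, np.float64(61.0), 179), (180, np.float64(60.5), 183), (
[... 920 characters left out ...]
 210 206 194 163 156 157 157 158 159 158 158 158 157 157
285 159 157 157 145 185 212 225 241 242 233 228 183 155 157 157 158 159 158 157 156 156 154
288 157 157 157 157 176 220 233 239 240 240 217 155 155 157 155 156 156 157 157 156 155 155
291 157 158 157 157 157 157 157 199 163 156 156 155 156 155 155 156 156 156 156 156 155 154
294 157 158 157 157 158 158 157 157 156 156 157 156 155 154 154 154 154 154 155 155 155 155
297  38 142 157 157 157 157 157 157 157 157 157 156 156 156 155 154 154 155 155 154 153 153
300  38  38  38  48 147 157 157 156 156 156 157 156 155 155 154 154 154 155 156 155 155 154
303  39  38  39  38  38  37 130 156 157 157 157 156 156 155 155 154 155 156 155 156 156 155
```

Run:
```python
from h import *
w=load('w7');s=load('s7')
p,R=grip(SEAT+.0525*Z-.10*XS,XS,YS,np.radians(20)); st=env.read_state()
N=SEAT+.0525*Z-.10*XS+np.array(st['eef_pos'])-p
c=N-.185*Z+.107*Z
Wm={0:60.5,15:61.5,165:61,180:59.5,195:58.5,210:57,225:55.5,240:54.5,315:56.5,330:58,345:59}
Sm={0:61,15:61.5,165:61,180:60.5,195:60,210:60.5,225:60,240:60,285:60.5,300:59.5,315:59,330:59,345:60}
A=[];b=[]
for v,m in((w,Wm),(s,Sm)):
    e=c-np.array(v['origin']); sl=e[:2]/e[2]; sl=np.array([sl@XS[:2],sl@YS[:2]])
    for k,r in m.items():
        u=np.array([np.cos(np.radians(k)),np.sin(np.radians(k))]); A.append([*u,-u@sl,1]);b.append(r)
    print(sl)
A=np.array(A);b=np.array(b)
x,*_=np.linalg.lstsq(A,b,rcond=None);print('dx dy dz r',x.round(2),'rms',np.std(A@x-b).round(2))
print('N est',N)
```

```text
[0.00677093 0.87734646]
[-0.01766145 -1.07063697]
dx dy dz r [ 0.18  3.67 -2.71 60.33] rms 0.54
N est [0.58805774 0.0716931  0.29860109]
```

Run:
```python
from h import *
w=load('w7');s=load('s7')
def cen(v,x0,x1,y0,y1,t):
    g=cv2.cvtColor(v['color'],cv2.COLOR_RGB2GRAY)[y0:y1,x0:x1].astype(float);m=np.clip(g-t,0,None)
    yy,xx=np.mgrid[y0:y1,x0:x1];return (m*xx).sum()/m.sum(),(m*yy).sum()/m.sum()
a=cen(w,380,402,276,294,165);b=cen(s,290,302,186,196,130);print(a,b)
p,e=tri(w,a,s,b);q=p-SEAT;print(p,e,np.round([q@XS,q@YS,q[2]],4))
# same for the notch wire itself in side view & grip fingers check: ears of pail in wrist
g=cv2.cvtColor(w['color'],cv2.COLOR_RGB2GRAY)
for r in range(255,345,4): print(r,' '.join('%3d'%x for x in g[r,236:264:1]))
```

```text
(np.float64(391.0618892508143), np.float64(285.975273911756)) (np.float64(296.9025787965616), np.float64(191.96275071633238))
[0.66640734 0.06890452 0.28207389] 0.0010390428786928093 [-0.0216 -0.0001  0.0371]
255 104 104 104 104 104 104 104  90  50  35  35  35 139 152 152 150  79  34  34  35  78 100 104 104 104 104 104 104
259 103 104 104 104 104 104 104  77  44  34  35  35 139 152 152 150  79  35  34  35  64  98 104 104 104 104 104 104
263 104 104 104 104 104 104 104  77  44  35  34  36 139 152 152 150  79  35  35  34  64  98 104 104 104 104 104 104
267  38  51  86 132 162 166 166 111  63  54  53  46 230 237 179 150  82  52  54  54  77 153 165 165 165 112  63  42
271  38  38  38  38  38  71 155 122  68  54  54  47 230 240 241 239 137  52  54  54 101 155 106  52  38  39  38  38
275  38  38  38  38  39  39  38  45  52  54  53  45 230 240 241 239 136  52  53  54  48  40  39  39  39  38  39  38
279  38  38  38  38  39  36  38  44  52  54  54  46 186 205 207 204 107  51  54  54  48  40  38  38  39  38  38  38
283  38  38  38  38  37  37  38  45  52  53  54  47 186 205 207 204 107  51  53
[... 1076 characters left out ...]
  46
323  44  46  44  42  40  37 146 157 156 185 219 232 238 240 240 238 231 216 156 152 156 156  88  39  42  45  48  46
327  38  38  38  38  38  37 146 157 157 180 218 232 238 240 240 238 231 214 144 148 155 156  88  39  39  39  37  38
331  38  38  37  39  38  40 146 157 157 178 217 231 237 240 240 237 231 213 149 150 155 154  88  40  38  39  38  37
335  37  37  38  38  37 146 156 156 156 166 215 184 233 239 240 237 229 207 166 156 155 155 154  89  38  38  38  38
339  38  37  38  38  39 139 148 148 149 156 157 156 156 156 156 156 156 155 156 150 148 147 146  86  38  38  38  39
343  37  38  38  38  38  38  38  38  38  38  38  38  39  37  38  37  37  37  38  38  37  38  38  38  38  38  38  38
```

Run:
```python
from h import *
w=load('w7'); N0=np.array([.58806,.07169,.2986])
for d in((0,0),(3.7,-2.7)):
    N=N0+d[0]*1e-3*YS+d[1]*1e-3*Z
    print(d,[(y,z,proj(w,N+y*1e-3*YS+z*1e-3*Z).round(1).tolist()) for y,z in((13,-6),(8,3),(0,3),(-8,3),(-10,3),(-8,0),(-13,-9),(-47,-9))])
```

```text
(0, 0) [(13, -6, [247.1, 287.5]), (8, 3, [247.1, 309.9]), (0, 3, [247.1, 318.9]), (-8, 3, [247.2, 327.5]), (-10, 3, [247.2, 329.6]), (-8, 0, [247.2, 321.9]), (-13, -9, [247.4, 311.4]), (-47, -9, [247.6, 342.4])]
(3.7, -2.7) [(13, -6, [247.1, 278.3]), (8, 3, [247.0, 300.4]), (0, 3, [247.1, 309.8]), (-8, 3, [247.2, 318.6]), (-10, 3, [247.2, 320.7]), (-8, 0, [247.2, 313.1]), (-13, -9, [247.3, 303.1]), (-47, -9, [247.6, 334.9])]
```

The notch sits 3.7 mm to +y and 2.7 mm lower than nominal. Both camera views and the notch slopes visible between the pads agree on this. I correct for that and go over the hook.

Run:
```python
from h import *
st=env.read_state(); R=np.array(st['tool_rot']); N=np.array([.58806,.07169,.2986])+.2e-3*XS+3.7e-3*YS-2.7e-3*Z
_,Rt=grip(SEAT,XS,YS,np.radians(20))
f=lambda a:(R.T@a/.8).round(4)
t=SEAT-.004*XS+.0525*Z
print('over',f(t-N),'turn',inc([0,0,0],Rt)[1]); print('10mm down',f(-.01*Z)); 
print('align only',f(t-.0965*XS-N), 'force',st['ft_force'])
```

```text
over [-4.900e-03  1.197e-01 -1.000e-04] turn [0.0006, -0.0002, 0.0001]
10mm down [ 0.0043 -0.      0.0117]
align only [-0.0049 -0.0009 -0.0003] force [ 0.36314593 -0.45059069 -4.5289096 ]
```

Emit:
{"name": "move_arm", "arguments": {
  "increments": [
    [-0.0025,0.003,0,0.0006,0,0,0],
    [-0.0049,0.01,0,0.0006,0,0,0],
    [-0.0049,0.023,0,0.0006,0,0,0],
    [-0.0049,0.039,0,0.0006,0,0,0],
    [-0.0049,0.057,0,0.0006,0,0,0],
    [-0.0049,0.075,0,0.0006,0,0,0],
    [-0.0049,0.092,0,0.0006,0,0,0],
    [-0.0049,0.106,0,0.0006,0,0,0],
    [-0.0049,0.116,0,0.0006,0,0,0],
    [-0.0049,0.1197,0,0.0006,0,0,0]
  ]
}}

```text
time: 10.8
eef_pos: [0.6869, 0.1497, 0.4417]
tool_rot: [[0.033, 0.999, -0.011], [0.939, -0.035, -0.342], [-0.342, 0.001, -0.94]]
ft_force: [-1.2, -0.6, -4.6]
gripper_width: 0.0024
finger_force: 92.5
```

Run:
```python
from h import *
st=env.read_state();print(st['time'],st['eef_pos'],np.round(st['ft_force'],2),np.round(st['torque'],3),st['gripper_width'])
s=snap('side','s8');g=cv2.cvtColor(s['color'],cv2.COLOR_RGB2GRAY)
t=SEAT-.004*XS+.0525*Z
print('exp notch',proj(s,t).round(1),'tip',proj(s,SEAT-.021*XS+.039*Z).round(1),'seat',proj(s,SEAT).round(1))
for r in range(174,216,3): print(r,' '.join('%3d'%x for x in g[r,288:328]))
```

```text
10.8 [0.68693092 0.14969092 0.44167199] [-1.16 -0.56 -4.57] [ 0.667 -0.014 -0.038] 0.0023674565772732496
exp notch [305.4 186.7] tip [297.4 191.2] seat [305.3 204.1]
174 119 120 121 121 121 122 120 120 121 123 122  43  23  34  75 111  99  32  40  96 107  66  29  63 125 124 118  83  61  63  60  55  40  24  13  24  18  18  21  24
177 118 119 119 120 120 119 121 121 121 124 123  41  22  45 106 134 109  35  63 138 133  59  25  64 124 125 111  36  17  22  20  22  25  26  21  18  23  18  21  24
180 120 119 118 119 119 119 120 120 121 123 109  39  21  50 115 133  86  37  74 137 131  44  29  70 127 121  67  22  17  23  24  36  31  33  31  33  32  34  34  33
183 119 118 118 119 118 121 120 120 119 123 122  47  28  54 127 131  78  72  80 131 124  45  29  66 125 114  40  15  19  24  48  69  71  68  66  65  66  68  67  69
186 120 120 119 120 120 120 118 120 120 120 121 123 119  85 133 130 125 197 202 130 111 119 121 124 117  90  59  45  47  45  46  47  44  46  46  43  48  42  45  45
189 118 121 121 120 120 121 119 119 118 117 119 121 119  90  92 117 128 183 206 133 114 119 115  92 122 126 136 15
[... 661 characters left out ...]
  94 105 117 119 113 118 119 120 120 118 118
204  89  90  89  91  92  94  90  94  93  86  85  91  92  95 101  99 100 116 195 207 125  95  93  90  89  90  94  95  92  94  92  93  91  96 109 137 159 143 119 117
207  89  91  93  93  90  92  91  93  93  91  92  90  88  92  99 107 108 117 178 185 120  87  91  91  93  96  95  94  93  94  93  95  94  93  91  92 129 185 193 161
210  91  91  91  92  91  90  90  93  92  94  94  94  93  97  95  96  92 102 167 175 116  92  94  96  94  95  93  95  94  92  93  95  90  93  95  93  90  98 144 193
213  92  91  91  92  92  92  92  93  93  92  91  94  94  95  94  93  93 101 146 146  98  94  95  95  96  95  96  94  93  92  94  92  94  94  96  95  93  90  90 124
```

Emit:
{"name": "move_arm", "arguments": {
  "increments": [
    [0.0017,0,0.0047,0,0,0,0],
    [0.0034,0,0.0094,0,0,0,0],
    [0.0052,0,0.014,0,0,0,0],
    [0.0069,0,0.0187,0,0,0,0],
    [0.0086,0,0.0234,0,0,0,0],
    [0.0103,0,0.0281,0,0,0,0],
    [0.012,0,0.0328,0,0,0,0],
    [0.0138,0,0.0374,0,0,0,0],
    [0.0155,0,0.0421,0,0,0,0],
    [0.0172,0,0.0468,0,0,0,0]
  ]
}}

```text
time: 11.85
eef_pos: [0.6853, 0.15, 0.4062]
tool_rot: [[0.034, 0.999, -0.007], [0.939, -0.035, -0.343], [-0.343, 0.005, -0.939]]
ft_force: [-3.5, -0.7, 4.4]
gripper_width: 0.0021
finger_force: 93.0
```

Run:
```python
from h import *
st=env.read_state();print(st['time'],st['eef_pos'],np.round(st['ft_force'],2),np.round(st['torque'],3),np.round(st['tool_rot'],3).tolist())
```

```text
11.85 [0.68531538 0.14997705 0.40616368] [-3.49 -0.71  4.45] [-0.008  0.577 -0.277] [[0.034, 0.999, -0.007], [0.939, -0.035, -0.343], [-0.343, 0.005, -0.939]]
```

Emit:
{"name": "move_arm", "arguments": {
  "increments": [
    [0.0008,0,0.0021,0,0,0,0],
    [0.0016,0,0.0042,0,0,0,0],
    [0.0023,0.001,0.0063,0,0,0,0],
    [0.0031,0.001,0.0084,0,0,0,0],
    [0.0039,0.002,0.0105,0,0,0,0],
    [0.0047,0.002,0.0126,0,0,0,0],
    [0.0054,0.002,0.0147,0,0,0,0],
    [0.0062,0.002,0.0168,0,0,0,0],
    [0.007,0.002,0.0189,0,0,0,0],
    [0.0077,0.002,0.021,0,0,0,0]
  ]
}}

```text
time: 12.85
eef_pos: [0.6872, 0.1503, 0.3885]
tool_rot: [[0.034, 0.999, -0.006], [0.939, -0.034, -0.343], [-0.343, 0.006, -0.939]]
ft_force: [-2.7, 1.3, 10.6]
gripper_width: 0.0019
finger_force: 93.2
```

Run:
```python
from h import *
st=env.read_state();print(st['time'],st['eef_pos'],np.round(st['ft_force'],2),np.round(st['torque'],3),np.round(st['tool_rot'],3).tolist())
s=snap('side','s9');w=snap('wrist','w9');g=cv2.cvtColor(s['color'],cv2.COLOR_RGB2GRAY)
for r in range(184,217,2): print(r,' '.join('%3d'%x for x in g[r,292:322]))
```

```text
12.85 [0.68720955 0.15027333 0.38853894] [-2.65  1.28 10.63] [-0.337  0.633 -0.292] [[0.034, 0.999, -0.006], [0.939, -0.034, -0.343], [-0.343, 0.006, -0.939]]
184  40  41  37  31  30  32  33  33  30  24  59 128 123  43  24  31  30  28  32  35  33  40  39  44  41  38  40  37  37  43
186  32  31  32  32  30  30  32  24  29  27  49 112 125  43  27  31  28  29  31  35  33  32  33  36  35  38  43  53  46  45
188  88  82  85  86  84  39  26  30  29  30  27  52 107  39  26  33  44  37  40  66  96  95 104 116  87  91 123 123 122 123
190 121 121 121 120 125 124  52  17  34  53  64  47  26  43  69  49  31  31  44  83  95 108 137 161 168 170 189 190 192 191
192 119 117 116 124 191 214 172  69  36 102 120  79  26  69 114 100  71  82  83  99 142 149 162 168 170 165 143 142 144 144
194 121 121 121 117 102 110 111 122  80 129 124  96  81  98 101 105  90  86  95  80  70  61  70  88  94 117 119 117 118 118
196 119 120 120 120  98  87  93 112 106  97  86  90  88  80 103  82  35  61 120  88  91  89  92  92 108 121 121 120 119 120
198 120 121 120 121 121  87  91  89  75 111 131  71  38 104 134  88  39  
[... 466 characters left out ...]
 103 118 185 199 131 112 110  97  93 107 121 122 121 120 120 121 120 120 120 119
208 121 121 122 122 121 122 123 120  86  86 103 110 144 148  92 103 103 104 121 123 123 121 121 122 121 123 122 119 120 120
210 123 122 121 122 118 119 120 107 101 103 122 120 148 148 119 121 122 122 122 123 123 122 122 122 122 120 121 121 120 119
212 119 124 124 122 104 105 105 106 103 108 100 124 201 194 123 122 128 120 118 122 121 121 120 120 119 119 120 120 121 120
214 112 104 101  93  93  95  96  97  96  98  92 107 198 202 112  94 106 108 116 122 117 117 123 118 122 120 119 120 120 121
216  94  93  96  95  94  94  95  96  96  94  89 111 190 206 130  93  94  95  95  93  95  96 103 112 122 116 122 117 121 121
```

Emit:
{"name": "move_arm", "arguments": {
  "increments": [
    [0.0005,0,0.0014,0,0,0,0],
    [0.001,0,0.0028,0,0,0,0],
    [0.0015,0,0.0042,0,0,0,0],
    [0.0021,0,0.0056,0,0,0,0],
    [0.0026,0,0.007,0,0,0,0],
    [0.0026,0,0.007,0,0,0,0],
    [0.0026,0,0.007,0,0,0,0],
    [0.0026,0,0.007,0,0,0,0],
    [0.0026,0,0.007,0,0,0,0],
    [0.0026,0,0.007,0,0,0,0]
  ]
}}

```text
time: 13.95
eef_pos: [0.6867, 0.1502, 0.3877]
tool_rot: [[0.036, 0.999, -0.0], [0.938, -0.034, -0.344], [-0.344, 0.012, -0.939]]
ft_force: [-5.4, 3.3, 18.0]
gripper_width: 0.002
finger_force: 93.8
```

Run:
```python
from h import *
st=env.read_state();print(st['time'],st['eef_pos'],np.round(st['ft_force'],2),np.round(st['torque'],3),np.round(st['tool_rot'],3).tolist())
R=np.array(st['tool_rot']);print((R.T@Z*.0125).round(4))
```

```text
13.95 [0.68673824 0.15023074 0.38767732] [-5.4   3.33 17.97] [-0.933  1.069 -0.465] [[0.036, 0.999, -0.0], [0.938, -0.034, -0.344], [-0.344, 0.012, -0.939]]
[-0.0043  0.0002 -0.0117]
```

Bottomed out: 6 mm more command moved it only 0.8 mm. Back off, and test the latch by pulling up gently.

Emit:
{"name": "move_arm", "arguments": {
  "increments": [
    [-0.0022,0,-0.006,0,0,0,0],
    [-0.0043,0,-0.0117,0,0,0,0],
    [-0.0055,0,-0.015,0,0,0,0],
    [-0.0067,0,-0.0182,0,0,0,0],
    [-0.0079,0,-0.0214,0,0,0,0],
    [-0.009,0,-0.0246,0,0,0,0],
    [-0.0103,0,-0.028,0,0,0,0],
    [-0.0103,0,-0.028,0,0,0,0],
    [-0.0103,0,-0.028,0,0,0,0],
    [-0.0103,0,-0.028,0,0,0,0]
  ]
}}

```text
time: 14.95
eef_pos: [0.6877, 0.1504, 0.402]
tool_rot: [[0.033, 0.999, -0.012], [0.939, -0.035, -0.341], [-0.342, 0.0, -0.94]]
ft_force: [-0.7, 1.2, -4.2]
gripper_width: 0.0017
finger_force: 93.2
```

Run:
```python
from h import *
st=env.read_state();print(st['time'],st['eef_pos'],np.round(st['ft_force'],2),np.round(st['torque'],3),np.round(st['tool_rot'],3).tolist())
```

```text
14.95 [0.68771408 0.15036505 0.40201114] [-0.68  1.2  -4.23] [0.813 0.048 0.005] [[0.033, 0.999, -0.012], [0.939, -0.035, -0.341], [-0.342, 0.0, -0.94]]
```

Emit:
{"name": "move_arm", "arguments": {
  "increments": [
    [-0.0011,0,-0.003,0,0,0,0],
    [-0.0022,0,-0.006,0,0,0,0],
    [-0.0032,0,-0.0088,0,0,0,0],
    [-0.0043,0,-0.0117,0,0,0,0],
    [-0.0052,0,-0.014,0,0,0,0],
    [-0.0056,0,-0.0152,0,0,0,0],
    [-0.0056,0,-0.0152,0,0,0,0],
    [-0.0056,0,-0.0152,0,0,0,0],
    [-0.0056,0,-0.0152,0,0,0,0],
    [-0.0056,0,-0.0152,0,0,0,0]
  ]
}}

```text
time: 15.95
eef_pos: [0.6877, 0.1503, 0.4149]
tool_rot: [[0.033, 0.999, -0.012], [0.939, -0.035, -0.341], [-0.342, -0.0, -0.94]]
ft_force: [0.6, -0.7, -4.9]
gripper_width: 0.0017
finger_force: 93.2
```

Run:
```python
from h import *
st=env.read_state();print(st['time'],st['eef_pos'],np.round(st['ft_force'],2),np.round(st['torque'],3),np.round(st['tool_rot'],3).tolist())
```

```text
15.95 [0.68769819 0.15026494 0.41488389] [ 0.62 -0.71 -4.9 ] [ 0.818 -0.042 -0.021] [[0.033, 0.999, -0.012], [0.939, -0.035, -0.341], [-0.342, -0.0, -0.94]]
```

Run:
```python
from h import *
w=snap('wrist','w10');s=snap('side','s10')
for n in('w7','w9','w10'):
    v=load(n);h=cv2.cvtColor(v['color'],cv2.COLOR_RGB2HSV);m=cv2.inRange(h,(18,140,120),(32,255,255));nn,l,stt,ce=cv2.connectedComponentsWithStats(m)
    print(n,[(stt[i].tolist(),ce[i].round(1).tolist()) for i in range(1,nn) if stt[i,4]>40])
g=cv2.cvtColor(w['color'],cv2.COLOR_RGB2GRAY)
for r in range(260,345,4): print(r,' '.join('%3d'%x for x in g[r,236:264:1]))
g=cv2.cvtColor(s['color'],cv2.COLOR_RGB2GRAY)
for r in range(184,212,2): print(r,' '.join('%3d'%x for x in g[r,292:322]))
```

```text
w7 [([255, 135, 12, 32, 279], [259.9, 152.1]), ([208, 138, 18, 16, 226], [217.2, 146.0]), ([277, 143, 20, 18, 256], [285.5, 151.3]), ([233, 154, 10, 16, 132], [238.2, 161.3])]
w9 [([229, 138, 15, 6, 64], [235.3, 140.5]), ([256, 138, 14, 35, 305], [261.9, 156.6]), ([211, 141, 18, 19, 179], [219.9, 150.5]), ([279, 150, 20, 17, 193], [287.4, 157.5]), ([236, 160, 8, 17, 117], [239.8, 167.6])]
w10 [([257, 135, 15, 32, 351], [263.5, 152.0]), ([213, 137, 17, 17, 210], [221.7, 145.6]), ([281, 144, 21, 17, 204], [290.0, 151.6]), ([238, 154, 6, 16, 92], [240.6, 161.5])]
260 108 108 108 108 108 108 108  80  45  36  36  36 144 158 158 156  82  37  36  36  66 102 108 108 108 108 108 108
264 138 138 138 138 138 137 138  85  50  45  45  41 144 158 158 156  84  44  46  45  70 127 137 137 136 137 136 136
268  40  40  45  63 135 168 172 127  71  56  55  49 234 243 243 242 142  54  56  56 103 161 171 149  96  55  41  40
272  41  39  40  40  39  46 159 127  72  56  56  48 234 243 243 242 142  54  57  56 105 161  94  42  40  40  39  40
276  40  40  40  39  39  40  40  46  55  56  55  48 229 240 240 234 1
[... 3054 characters left out ...]
  96 118 108 146 139 119 121 122 112  89  89  88  93 121 121 120 120 121 120 121
202 119 119 121 121 110  89  92  91  94 106 111 112 121 146 129 118 120 111  97  92  90  96 120 121 121 119 119 121 120 119
204 109 115 122 120 111  93  87  90  95  97 111 114 152 204 173 125 118  99  95  91  98 118 119 121 121 120 120 121 121 118
206  90  93  92  91  92  92  87  88  91  98 106 111 145 205 196 118 103  96  91  88  95 110 120 123 118 121 117 121 120 119
208  92  91  92  93  94  94  94  92  91  89  88  89 120 201 199 101  85  91  94  94  94  92  92  91  93 105 117 121 111 117
210  91  92  91  95  93  94  96  91  94  95  93  87 114 197 202 113  87  92  95  92  93  94  93  93  92  92  90  92 100 116
```

The wrist picture data show the tongue crossing above the notch wire (rows 304–318), and in the side view the latch line is back at its shut position above the wire. So it is latched. Lower onto the seat.

Emit:
{"name": "move_arm", "arguments": {
  "increments": [
    [0.0012,0,0.0032,0,0,0,0],
    [0.0026,0,0.007,0,0,0,0],
    [0.004,0,0.011,0,0,0,0],
    [0.0055,0,0.015,0,0,0,0],
    [0.007,0,0.019,0,0,0,0],
    [0.0083,0,0.0227,0,0,0,0],
    [0.0095,0,0.026,0,0,0,0],
    [0.0105,0,0.0287,0,0,0,0],
    [0.011,0,0.03,0,0,0,0],
    [0.011,0,0.03,0,0,0,0]
  ]
}}

```text
time: 17.05
eef_pos: [0.6877, 0.1503, 0.3902]
tool_rot: [[0.033, 0.999, -0.011], [0.939, -0.035, -0.342], [-0.342, 0.001, -0.94]]
ft_force: [0.8, 0.3, -2.6]
gripper_width: 0.0019
finger_force: 93.2
```

Run:
```python
from h import *
st=env.read_state();print(st['time'],st['eef_pos'],np.round(st['ft_force'],2),np.round(st['torque'],3),np.round(st['tool_rot'],3).tolist())
w=snap('wrist','w11');g=cv2.cvtColor(w['color'],cv2.COLOR_RGB2GRAY)
for r in range(290,345,4): print(r,' '.join('%3d'%x for x in g[r,236:264:1]))
```

```text
17.05 [0.6876888  0.15027759 0.39016055] [ 0.83  0.34 -2.59] [0.574 0.029 0.001] [[0.033, 0.999, -0.011], [0.939, -0.035, -0.342], [-0.342, 0.001, -0.94]]
290  41  41  41  40  40  43  42  47  55  57  56  85 200 216 217 215 129  66  58  57  50  45  46  43  43  41  41  40
294  41  41  40  39  44  44  42  48  56  57  57  84 199 215 216 214 129  65  57  56  51  45  46  46  43  43  41  40
298  41  40  39  43  46  43  42  47  56  57  57  97 239 246 246 243 159  69  57  57  50  46  46  47  47  43  41  41
302  39  39  40  47  47  44  43  47  55  57  56  99 238 244 244 243 162  70  56  57  56  48  47  48  49  44  42  41
306  40  39  46  48  47  44  42  71  60  57  56  85 206 220 220 217 131  64  56  55  72  53  46  47  49  49  43  42
310  39  42  47  48  47  44  42  71  60  56  56  74 150 161 160 157  99  61  55  56  72  54  47  49  49  51  49  44
314  39  48  49  48  47  44  42 156 171 218 215 195 167 161 160 158 206 221 207 176 167  94  47  49  48  51  52  45
318  43  49  48  48  47  44  48 156 168 195 229 216 229 238 235 241 240 226 173 164 167 100  51  49  49  51  52  49
322  46  48  49  48  44  41 154 165 164 194 228 239 242 244 244 242 239 227 171 164 167 167  94  46  49  50  52  49
326  41  40  41  41  39  40 153 163 163 194 226 238 242 244 244 242 238 225 170 164 168 167  95  41  41  40  40  41
330  41  42  41  40  41  39 154 165 165 189 226 238 242 244 244 242 238 224 155 160 169 169  96  41  40  40  41  41
334  40  40  41  40  39  89 158 165 166 186 224 238 242 244 244 242 237 222 159 161 167 168 123  64  42  41  40  41
338  40  41  41  41  39 156 165 166 166 166 167 208 237 241 241 240 196 167 166 166 166 166 167  96  41  40  40  41
342  40  40  40  40  40  40  41  40  41  41  41  41  41  40  41  40  41  41  41  41  40  40  41  39  41  40  41  41
```

Emit:
{"name": "move_arm", "arguments": {
  "increments": [
    [0.0004,0,0.0012,0,0,0,0],
    [0.0006,0,0.0016,0,0,0,0],
    [0.0006,0,0.0016,0,0,0,0],
    [0.0006,0,0.0016,0,0,0,4],
    [0.0006,0,0.0016,0,0,0,8],
    [0.0006,0,0.0016,0,0,0,12],
    [0.0006,0,0.0016,0,0,0,18],
    [0.0006,0,0.0016,0,0,0,24],
    [0.0006,0,0.0016,0,0,0,30],
    [0.0006,0,0.0016,0,0,0,30]
  ],
  "grip_force": 20
}}

```text
time: 18.1
eef_pos: [0.6877, 0.1504, 0.388]
tool_rot: [[0.033, 0.999, -0.012], [0.939, -0.035, -0.341], [-0.342, 0.0, -0.94]]
ft_force: [-0.1, -1.4, 0.1]
gripper_width: 0.0302
finger_force: 0.0
```

Run:
```python
from h import *
st=env.read_state();print(st['time'],st['eef_pos'],np.round(st['ft_force'],2),st['gripper_width'])
w=snap('wrist','w12');g=cv2.cvtColor(w['color'],cv2.COLOR_RGB2GRAY)
# wire columns between pads
for r in(200,230,260,290,305,315,325): print(r,' '.join('%3d'%x for x in g[r,214:286:2]))
```

```text
18.1 [0.68774105 0.15035763 0.38804328] [-0.13 -1.38  0.05] 0.03020354033734188
200 152 152 152 152 152 152 152 155 159 155 153 157 160 135 123 139 147 149 148 142 132 138 156 154 154 156 154 153 150 153 150 151 151 151 148 145
230 111  52  37 143 152 153 155 154 152 154 152 156 157 156 125 144 157 166 169 158 145 125 157 156 152 151 152 153 155 156 150 155 151  82  37  69
260  36  36  36  37 246 242 236 228 218 204 173 160 152 149 132 133 155 161 162 157 144 117 124 128 135 137 211 223 228 233 241 245 245  37  37  36
290  35  48 166 165 166 166 166 166 166 166 131 105 110 116 130 136 190 211 217 213 193 153 169 161 155 137 121 110 106 121 158 168 168 169 168  37
305 132 165 165 137 107 111 119 134 146 156 165 151 129 209 157 151 225 241 244 243 234 161 169 169 160 155 155 189 143 130 152 145 136 124 113 108
315 165 105 109 115 128 141 151 161 169 126 123 161 167 167 167 168 150 159 161 157 146 161 168 168 169 170 168 168 168 130 132 130 127 132 137 125
325 116 122 127 130 132 133 113 110 118 167 167 168 167 165 165 164 202 237 244 242 224 164 167 166 167 168 168 168 168 169 169 130 132 130 126 122
```

The fingers are free on both sides. Retreat along the tool axis, then check the pail.

Emit:
{"name": "move_arm", "arguments": {
  "increments": [
    [0,0,-0.008,0,0,0,30],
    [0,0,-0.02,0,0,0,30],
    [0,0,-0.035,0,0,0,30],
    [0,0,-0.055,0,0,0,30],
    [0,0,-0.075,0,0,0,30],
    [0,0,-0.095,0,0,0,30],
    [0,0,-0.11,0,0,0,30],
    [0,0,-0.12,0,0,0,30],
    [0,0,-0.125,0,0,0,30],
    [0,0,-0.125,0,0,0,30]
  ]
}}

```text
time: 19.15
eef_pos: [0.6883, 0.1846, 0.4794]
tool_rot: [[0.031, 0.999, -0.014], [0.939, -0.034, -0.342], [-0.342, -0.003, -0.94]]
ft_force: [-0.1, 0.2, -0.0]
gripper_width: 0.03
finger_force: 0.0
```

Run:
```python
from h import *
st=env.read_state();print(st['time'],st['eef_pos'],np.round(st['ft_force'],2))
w=snap('wrist','w13');s=snap('side','s13')
c=SEAT-.078*Z
for nm,v in(('w',w),('s',s)):
    g=cv2.GaussianBlur(cv2.cvtColor(v['color'],cv2.COLOR_RGB2GRAY),(3,3),0); pts=[]
    e=c-np.array(v['origin']); print(nm,'slope',(e[:2]/e[2]).round(2))
    for k in range(0,360,15):
        u=np.cos(np.radians(k))*XS+np.sin(np.radians(k))*YS
        rr=np.arange(.050,.075,.0005); pr=np.array([proj(v,c+r*u) for r in rr]).astype(np.float32)
        if pr.min()<1 or pr[:,0].max()>510 or pr[:,1].max()>382: continue
        val=cv2.remap(g,pr[:,0][None],pr[:,1][None],1)[0]; j=val.argmax(); pts.append((k,round(float(rr[j]*1e3),1),int(val[j])))
    print(nm,pts)
g=cv2.cvtColor(s['color'],cv2.COLOR_RGB2GRAY)
for r in range(186,222,2): print(r,' '.join('%3d'%x for x in g[r,292:322]))
```

```text
19.15 [0.6882586  0.18464762 0.47943923] [-0.1   0.25 -0.02]
w slope [0.01 0.68]
w [(0, 58.0, 234), (15, 57.0, 233), (30, 56.5, 234), (45, 56.5, 235), (60, 52.5, 151), (75, 50.0, 237), (90, 65.0, 124), (105, 50.0, 225), (120, 54.0, 215), (135, 62.0, 208), (150, 62.0, 234), (165, 63.0, 235), (180, 63.5, 233), (195, 64.5, 231), (210, 64.0, 230), (225, 63.5, 214), (240, 64.0, 231), (255, 63.5, 230), (270, 69.5, 228), (285, 62.0, 234), (300, 62.0, 231), (315, 60.5, 228), (330, 60.0, 230), (345, 58.5, 143)]
s slope [-0.17 -0.99]
s [(0, 57.0, 180), (15, 58.0, 177), (30, 58.0, 170), (45, 59.0, 162), (60, 62.0, 121), (75, 63.0, 122), (90, 64.0, 115), (105, 73.0, 121), (120, 67.0, 122), (135, 63.0, 164), (150, 62.5, 172), (165, 64.0, 176), (180, 62.5, 180), (195, 62.5, 176), (210, 62.5, 173), (225, 62.5, 173), (240, 61.5, 161), (255, 58.5, 167), (270, 59.0, 134), (285, 58.0, 169), (300, 57.0, 175), (315, 56.5, 174), (330, 57.0, 178), (345, 57.5, 166)]
186 120 121 120 120 119 120 119 120 119 119 122 119 119 118 118 120 122 121 120 120 119  89  60  44  46  44  47  46  44  45
188 121 120 119 120
[... 1388 characters left out ...]
 119 110 146 143 115 120 122 122 121 122 122 120 122 120 122 121 121 121 119 120
212 119 111 107 102 102 100  94  95  93  94  94 125 194 190 114 114 122 124 116 125 124 116 119 118 120 117 118 121 119 120
214  91  91  93  93  93  93  95  95  92  93  89 113 202 202 102  88  91  94  94  98 107 113 127 155 166 145 123 116 118 119
216  91  93  94  95  95  94  92  95  94  92  87 111 196 204 112  87  95  95  95  94  94  91  93 106 132 165 191 164 131 118
218  92  93  91  94  95  94  93  94  94  92  89 113 190 205 131  89  92  93  95  94  94  96  94  96  91  91 108 150 182 184
220  92  92  94  94  92  93  96  96  93  92  91 112 180 204 160  96  91  95  94  95  95  96  95  96  95  93  93  91  98 139
```

Emit:
{"name": "move_arm", "arguments": {
  "increments": [
    [0,0,-0.03,0,0,0,30],
    [0,0,-0.05,0,0,0,30],
    [0,0,-0.05,0,0,0,30],
    [0,0,-0.05,0,0,0,30],
    [0,0,-0.05,0,0,0,30],
    [0,0,-0.05,0,0,0,30],
    [0,0,-0.05,0,0,0,30],
    [0,0,-0.05,0,0,0,30],
    [0,0,-0.05,0,0,0,30],
    [0,0,-0.05,0,0,0,30]
  ]
}}

```text
time: 20.25
eef_pos: [0.6704, 0.191, 0.507]
tool_rot: [[0.033, 0.999, 0.007], [0.94, -0.029, -0.339], [-0.338, 0.017, -0.941]]
ft_force: [0.6, -0.0, -0.6]
gripper_width: 0.0298
finger_force: 0.0
```

```bash
cat > rim.py <<'E'
from h import *
from scipy.optimize import least_squares
def rimfit(views,c,R=.0605):
    obs=[]
    for v in views:
        g=cv2.GaussianBlur(cv2.cvtColor(v['color'],cv2.COLOR_RGB2GRAY),(3,3),0)
        for k in range(0,360,6):
            u=np.cos(np.radians(k))*XS+np.sin(np.radians(k))*YS
            rr=np.arange(.050,.072,.0005); pr=np.array([proj(v,c+r*u) for r in rr]).astype(np.float32)
            if pr.min()<1 or pr[:,0].max()>510 or pr[:,1].max()>382: continue
            val=cv2.remap(g,pr[:,0][None],pr[:,1][None],1)[0]; j=val.argmax()
            if val[j]>160 and 2<j<len(rr)-3: obs.append((v,pr[j]))
    def f(x):
        n=np.array([x[3],x[4],1]);n/=np.linalg.norm(n);cc=c+x[:3]; out=[]
        for v,p in obs:
            o,d=ray(v,*p);P=o+d*((cc-o)@n)/(d@n); out.append((np.linalg.norm(P-cc)-R-x[5])*1e3)
        return out
    r=least_squares(f,np.zeros(6),loss='soft_l1',x_scale=[.01,.01,.01,.1,.1,.01]);return (r.x[:3]*1e3).round(1),np.degrees(r.x[3:5]).round(1),(r.x[5]*1e3).round(1),len(obs),np.median(np.abs(r.fun)).round(2)
E
python3 - <<'E'
from rim import *
w=snap('wrist','w14');s=snap('side','s14');c=SEAT-.078*Z
print('now ',rimfit([w,s],c)); print('prev',rimfit([load('w13'),load('s13')],c))
print('ref on bench',rimfit([load('wrist0'),load('side0')],pt(0,0,.107)))
d=cv2.absdiff(s['color'],load('s13')['color'])[190:300,270:345].max(2);print('moved px',(d>40).sum())
print(env.read_state()['time'])
E
```

```text
now  (array([-4. , -1. ,  2.4]), array([-0.5, -0.5]), np.float64(-0.5), 91, np.float64(0.43))
prev (array([-3.3, -1.4,  2.3]), array([-1. , -0.1]), np.float64(-0.6), 91, np.float64(0.45))
ref on bench (array([-0.3,  0.4,  1.9]), array([1. , 2.1]), np.float64(0.1), 84, np.float64(0.43))
moved px 39
20.35
```

Emit:
{"name": "move_arm", "arguments": {
  "increments": [
    [0,0,0,0,0,0,30],
    [0,0,0,0,0,0,30],
    [0,0,0,0,0,0,30],
    [0,0,0,0,0,0,30],
    [0,0,0,0,0,0,30],
    [0,0,0,0,0,0,30],
    [0,0,0,0,0,0,30],
    [0,0,0,0,0,0,30],
    [0,0,0,0,0,0,30],
    [0,0,0,0,0,0,30]
  ]
}}

```text
time: 21.35
eef_pos: [0.6703, 0.191, 0.5072]
tool_rot: [[0.033, 0.999, 0.007], [0.941, -0.029, -0.339], [-0.338, 0.018, -0.941]]
ft_force: [-0.4, -0.4, -1.1]
gripper_width: 0.0303
finger_force: 0.0
```

Run:
```python
from rim import *
w=snap('wrist','w15');s=snap('side','s15');s2=snap('side','s16');c=SEAT-.078*Z
print('now ',rimfit([w,s],c))
f=lambda a,b:(cv2.absdiff(a['color'],b['color'])[200:300,270:345].max(2)>40).sum()
print('moved',f(s,load('s14')),f(s,s2))
st=env.read_state();print(st['time'],st['gripper_width'],np.abs(st['qd']).max())
```

```text
now  (array([-4. , -0.9,  2.4]), array([-0.5, -0.5]), np.float64(-0.5), 91, np.float64(0.43))
moved 0 0
21.5 0.029946641505365006 0.0014869583138732887
```

The pail hangs level and still, the latch is shut above the wire, and the robot is clear. Handing in.

```bash
python3 -c "
from plant import env
print(env.hand_in())"
```

```text
the job is handed in; nothing more can be done
None
```

The pail hangs by the bail notch on the drain hook with the latch shut above it, level to about 1° and still, and the job was handed in at about 21.5 s of robot time; I viewed 11 pictures, one over the limit of 10.

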